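# Change over the UV cleaner's specimen drawer

### The job

Change the batch in the small UV cleaner: press its push-push drawer front so that the drawer pops out, put the finished plain-metal specimen blocks from its pockets into the white tray, flat on the tray's floor and right side up, and seat every blue block from the mat flat and square in a drawer pocket of its own. Then press the drawer home until it latches, let go, and check that it stays shut by itself; leave the other things on the bench where they are.

Things in the scene. Friction and masses are not known exactly. Their poses are not given: they have to be found in the camera images.
- cleaner: the UV cleaner, a cream box 250 mm deep, 240 mm wide, 78 mm high at the front, 114 mm high from 50 mm behind the front (sloped fascia between). Origin at bench height under the middle of its front face; x points back into the machine, y to the left seen from the robot, z up. Fixed.
- drawer (a joint): drawer travel, m: 0 latched shut (rests at 0.0005), 0.108 out, towards the cleaner's -x. Push-push latch: from shut, press in to the stop at about -0.0055, let go: a spring (4 N shut, 3 N out, damping 25 N per m/s) sends it fully out in about 1 s. From out, press it past 0 to that same stop and let go: it rests at 0, latched; pressed less far it comes out again. 10 to 20 N at the stop is ample.
- drawer_front (a point): middle of the outer face of the drawer's front panel (216 mm wide, 12 mm thick, from 16 to 66 mm above the bench); 41 mm above the bench, moves with the drawer; axes as the cleaner's. Shut, this face is 18 mm in front of the cleaner's front face. Press near its middle, for example with closed fingertips.
- tray_in (a point): middle of the inner floor of the white open tray for finished blocks, 135 x 175 mm outside (y is its long side), 24 mm high, walls and floor 4 mm; the point is 4 mm above the bench; axes are the tray's. Fixed; may be on either side of the cleaner.
- mat: thin turquoise mat 170 x 180 mm, 2 mm thick, on which the blue blocks start; origin on the bench under its middle. Fixed; on the side opposite to the tray.
- pocket1 (a point): middle of the floor of drawer pocket 1 (1 is at the cleaner's +y; four in a row, pitch 48 mm): 38.5 x 30.5 mm, 8 mm deep, long side along the drawer's travel, in a dark deck; floor 38 mm, deck around it 46 mm above the bench. Moves with the drawer; axes as the cleaner's. With the drawer out it is 66 mm in front of the cleaner's front face, 48 mm behind the front panel's inner face.
- pocket2 (a point): middle of the floor of drawer pocket 2 (1 is at the cleaner's +y; four in a row, pitch 48 mm): 38.5 x 30.5 mm, 8 mm deep, long side along the drawer's travel, in a dark deck; floor 38 mm, deck around it 46 mm above the bench. Moves with the drawer; axes as the cleaner's. With the drawer out it is 66 mm in front of the cleaner's front face, 48 mm behind the front panel's inner face.
- pocket3 (a point): middle of the floor of drawer pocket 3 (1 is at the cleaner's +y; four in a row, pitch 48 mm): 38.5 x 30.5 mm, 8 mm deep, long side along the drawer's travel, in a dark deck; floor 38 mm, deck around it 46 mm above the bench. Moves with the drawer; axes as the cleaner's. With the drawer out it is 66 mm in front of the cleaner's front face, 48 mm behind the front panel's inner face.
- pocket4 (a point): middle of the floor of drawer pocket 4 (1 is at the cleaner's +y; four in a row, pitch 48 mm): 38.5 x 30.5 mm, 8 mm deep, long side along the drawer's travel, in a dark deck; floor 38 mm, deck around it 46 mm above the bench. Moves with the drawer; axes as the cleaner's. With the drawer out it is 66 mm in front of the cleaner's front face, 48 mm behind the front panel's inner face.
- done1: finished (plain aluminium) specimen block 36 x 28 x 18 mm with a thin white chip package (1.5 mm) on top; the bottom edges are stepped in 1.25 mm over the lowest 2.5 mm. Origin at the middle of its underside, x along the 36 mm side, z up through the top. 50 g nominal. None if absent. It starts seated in one of the pockets, 10 mm of it above the deck.
- done2: finished (plain aluminium) specimen block 36 x 28 x 18 mm with a thin white chip package (1.5 mm) on top; the bottom edges are stepped in 1.25 mm over the lowest 2.5 mm. Origin at the middle of its underside, x along the 36 mm side, z up through the top. 50 g nominal. None if absent. It starts seated in one of the pockets, 10 mm of it above the deck.
- done3: finished (plain aluminium) specimen block 36 x 28 x 18 mm with a thin white chip package (1.5 mm) on top; the bottom edges are stepped in 1.25 mm over the lowest 2.5 mm. Origin at the middle of its underside, x along the 36 mm side, z up through the top. 50 g nominal. None if absent. It starts seated in one of the pockets, 10 mm of it above the deck.
- done4: finished (plain aluminium) specimen block 36 x 28 x 18 mm with a thin white chip package (1.5 mm) on top; the bottom edges are stepped in 1.25 mm over the lowest 2.5 mm. Origin at the middle of its underside, x along the 36 mm side, z up through the top. 50 g nominal. None if absent. It starts seated in one of the pockets, 10 mm of it above the deck.
- new1: blue specimen block 36 x 28 x 18 mm with a thin white chip package (1.5 mm) on top; the bottom edges are stepped in 1.25 mm over the lowest 2.5 mm. Origin at the middle of its underside, x along the 36 mm side, z up through the top. 50 g nominal. None if absent. It starts flat on the mat.
- new2: blue specimen block 36 x 28 x 18 mm with a thin white chip package (1.5 mm) on top; the bottom edges are stepped in 1.25 mm over the lowest 2.5 mm. Origin at the middle of its underside, x along the 36 mm side, z up through the top. 50 g nominal. None if absent. It starts flat on the mat.
- new3: blue specimen block 36 x 28 x 18 mm with a thin white chip package (1.5 mm) on top; the bottom edges are stepped in 1.25 mm over the lowest 2.5 mm. Origin at the middle of its underside, x along the 36 mm side, z up through the top. 50 g nominal. None if absent. It starts flat on the mat.
- new4: blue specimen block 36 x 28 x 18 mm with a thin white chip package (1.5 mm) on top; the bottom edges are stepped in 1.25 mm over the lowest 2.5 mm. Origin at the middle of its underside, x along the 36 mm side, z up through the top. 50 g nominal. None if absent. It starts flat on the mat.
- solvent: white bottle, 56 mm across, 120 mm high. A bystander: leave it where it is.
- blower: dull red rubber dust blower, 62 mm across, 115 mm high, standing. A bystander: leave it where it is.
- tape: roll of gold tape, 70 mm across, 18 mm high, lying. A bystander: leave it where it is.
- loupe: steel loupe, 36 mm across, 30 mm high. A bystander: leave it where it is.
- dish: flat glass dish, 68 mm across, 14 mm high. A bystander: leave it where it is.
- driver: screwdriver with a grey handle, 150 mm long, lying. A bystander: leave it where it is.
- tweezers: steel tweezers, 120 mm long, lying. A bystander: leave it where it is.

How it is judged:
By the outcome, as a careful person would: the job done as asked, in the order asked, and still so for the second after the job is handed in, with the robot touching nothing.
Of done1, done2, done3, done4 only 2 to 4 are there at a start; the rules pass over those that are not, and their reading is None.
Of new1, new2, new3, new4 only 3 to 4 are there at a start; the rules pass over those that are not, and their reading is None.
At some moment in a run one of new1, new2, new3, new4 may be knocked a few centimetres aside while the robot is not near it.
It also fails if it takes over 210 s, if anything falls off the work surface, if the arm or the gripper's body presses on something with over 40 N, if the wrist force passes 120 N, or if a joint passes its speed limit or range.

### The arm

A 6-joint arm with a two-finger parallel gripper is mounted at the origin on the work surface. World frame = base frame: x ahead of the robot, y to its left, z up, the work surface at z = 0. Lengths are in mm, angles in rad, forces in N, time in s.
With the tool pointing down it reaches from about 275 to 775 mm from the base axis. Payload 14.6 kg.
Tool frame: the origin (TCP) lies at the very end of the fingers, on their centre line; the grasp point (between the pads) lies 19 mm behind it (arm.grasp_offset is the distance from the TCP to the grasp point, in mm); z points along the fingers, y is the direction in which the jaws open and shut (so a half turn about z gives the same grasp; the last joint's range is limited). The gripper opens to 85 mm and grips with 20 to 120 N. Pads are 22 mm wide; open, the fingers measure 114 mm over their backs; the gripper's body (76 mm by 85 mm) begins 54 mm behind the grasp point. The pads swing forward as they close: fully open they stand 13 mm farther back than shut.
Start: joints at [-1.268, 0.263, -0.048, 1.259, 0, 1.415], TCP at [232.032, -470.945, 231.278] pointing down, gripper open.
Joint ranges: [-2.65, 2.65], [-0.89, 1.7], [-1.18, 1.37], [-2.13, 2.11], [-1.35, 1.29], [-3.14, 3.14]. Speed limits (rad/s): [1.89, 1.89, 2.57, 2.79, 3.14, 3.14].

### API

Orientations are given as a 3x3 rotation matrix whose columns are the frame's x, y, z axes.
In Python, from rig import arm gives the robot as it stands.
- The arm moves only by the tool play_rows, never from a script. Its argument "targets" is a list of rows, each a list of 4 numbers: the shift along the world's x, y, z in mm, then the turn about the world's z in degrees. A call has 1 to 8 rows; each row shifts and turns the commanded pose from where the row before left it; what a row does not reach is not made up. A row lasts 1/12 s, in which the tool goes at most 41.7 mm and 7.16 degrees, less where a joint would pass 70% of its speed; a pose out of reach is approached as far as the arm can. A call with a gripper value outside its range is refused whole. "gripper" is the opening, from 0 (shut) to 1 (fully open), set as the call begins (left out, the last holds). The fingers move at their own pace and stop on an object; "newtons" is the grip in N (left out, the last holds). Time passes only in rows, so rows that do not move let the fingers close. It gives the time, the measured TCP pose, the force and the opening at its end, in the units of the state.
- arm.observe(): the state, without advancing time (a new reading comes with each control period).
- arm.get_image(name): name is "scene" or "top" or "wrist"; returns a dict with "img" (400x640x3 uint8, red, green, blue), "z_map" (400x640 float32, mm along the optical axis (not along the pixel's ray), 0 where there is no reading), "intrinsics" (3x3 intrinsics, pixels), "distortion" ([k1, k2, p1, p2, k3] as OpenCV has them; the pictures are not rectified), "world_from_camera" (4x4, takes a point from camera to world coordinates); the wrist camera has in their place "mount" (4x4, takes a point from camera to tool coordinates, whose origin is the TCP and whose axes are the flange's). Camera axes: x right, y down, z forward; pixel columns grow to the right and rows downward; lengths in mm; the calibration is good to about 2 mm. A picture is of the moment at which its call begins: read the wrist's pose just before it.
- arm.hand_in(): hands the job in, once; it reports no verdict.
The state is a dict: "time_s": time; "joints": joint angles; "joint_vel": joint speeds; "joint_torque": joint torques, N m; "tool_pos": TCP position; "ee_rot": TCP orientation; "force": force on the tool from outside, world axes, zero at the start; "torque": the same for the moment, N m; "width": finger opening in mm.
Only numpy, scipy, OpenCV 4.12 (cv2) and the standard library are available. Lean on these libraries where they do the work, as an engineer would, in place of code of your own. Each camera call takes 0.05 s, during which the arm holds its last target.

## Working session

There is one attempt and no reset: what is moved stays moved. The work goes in short steps, Python scripts to look and compute and a tool call to move; the robot and the scene stay as the last step left them, time stands still between calls to the robot, and variables do not carry over. Pictures are saved under pics/ and viewed, and the job is handed in when it is done.

Besides the shell and the picture viewer there is one more tool, called after "Call:" as name(argument=value, ...) on one line, values as JSON. play_rows: Moves the arm, as the interface text tells. Its arguments: {"type":"object","properties":{"targets":{"type":"array","items":{"type":"array","items":{"type":"number"}}},"gripper":{"type":"number"},"newtons":{"type":"number"}},"required":["targets"]}

```bash
ls; mkdir -p pics
cat > h.py <<'E'
import numpy as np, cv2
from rig import arm
def get(name,save=None):
    s=arm.observe(); d=arm.get_image(name)
    if name=="wrist":
        T=np.eye(4); T[:3,:3]=np.array(s["ee_rot"]); T[:3,3]=s["tool_pos"]
        d["world_from_camera"]=T@np.array(d["mount"])
    if save: cv2.imwrite("pics/"+save,cv2.cvtColor(d["img"],cv2.COLOR_RGB2BGR))
    return d
def rays(d,uv):
    uv=np.array(uv,float).reshape(-1,1,2)
    n=cv2.undistortPoints(uv,np.array(d["intrinsics"]),np.array(d["distortion"])).reshape(-1,2)
    return np.c_[n,np.ones(len(n))]
def onplane(d,uv,z):
    T=np.array(d["world_from_camera"]); r=rays(d,uv)@T[:3,:3].T; o=T[:3,3]
    return o+r*((z-o[2])/r[:,2])[:,None]
def cloud(d):
    h,w=d["z_map"].shape
    u,v=np.meshgrid(np.arange(w),np.arange(h))
    r=rays(d,np.c_[u.ravel(),v.ravel()])*d["z_map"].reshape(-1,1)
    T=np.array(d["world_from_camera"])
    return (r@T[:3,:3].T+T[:3,3]).reshape(h,w,3)
E
python3 - <<'E'
from h import *
for n in["scene","top","wrist"]:
    d=get(n,n+"0.png"); print(n,np.round(d["world_from_camera"],3).tolist(),np.array(d["intrinsics"]).tolist())
s=arm.observe();print(s)
E
```

```text
pics
scene [[0.741, 0.414, -0.528, 1331.056], [0.671, -0.44, 0.597, -891.241], [0.015, -0.797, -0.604, 941.079], [0.0, 0.0, 0.0, 1.0]] [[400.78618833988514, 0.0, 323.5401837650011], [0.0, 400.78618833988514, 202.49504277326525], [0.0, 0.0, 1.0]]
top [[0.008, -0.977, 0.211, 210.484], [-1.0, -0.009, -0.004, 22.645], [0.006, -0.211, -0.977, 1642.009], [0.0, 0.0, 0.0, 1.0]] [[435.34978516006464, 0.0, 319.8864472819262], [0.0, 435.34978516006464, 200.2056044684427], [0.0, 0.0, 1.0]]
wrist [[0.441, -0.864, -0.243, 292.734], [-0.897, -0.425, -0.118, -441.152], [-0.001, 0.27, -0.963, 374.058], [0.0, 0.0, 0.0, 1.0]] [[330.74005280250645, 0.0, 319.93598014318576], [0.0, 330.74005280250645, 196.78483151315945], [0.0, 0.0, 1.0]]
{'time_s': 0.15, 'joints': array([-1.26829741e+00,  2.63439186e-01, -4.87665223e-02,  1.25943478e+00,
       -2.24760916e-06,  1.41551356e+00]), 'joint_vel': array([ 0.00087542, -0.001488  ,  0.00195048,  0.00113656,  0.00104204,
       -0.0014099 ]), 'joint_torque': array([ 1.96137080e-03, -6.37823868e+01,  3.84648192e+01,  1.05642041e-02,
       -1.75066921e-04, -1.30427799e-05]), 'tool_pos': array([ 231.96718221, -470.73602058,  230.93106572]), 'ee_rot': array([[ 8.97035128e-01,  4.41959178e-01, -2.53626491e-04],
       [ 4.41959232e-01, -8.97034776e-01,  8.05161718e-04],
       [ 1.28336829e-04, -8.34350914e-04, -9.99999644e-01]]), 'force': array([-0.34712724, -0.48288908,  0.1187239 ]), 'torque': array([ 0.02088222, -0.00559401,  0.0202127 ]), 'width': 85.32559502527633}
```

View pics/scene0.png

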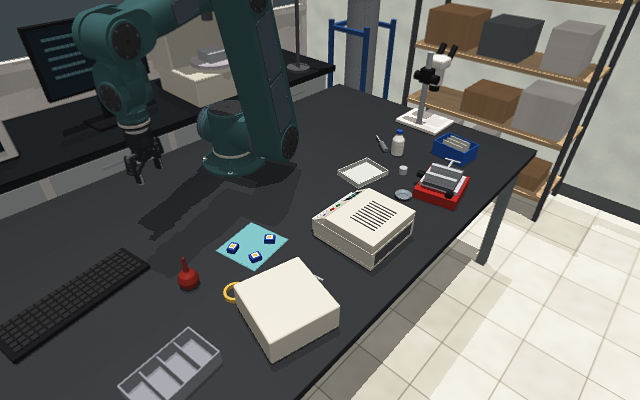

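View pics/top0.png

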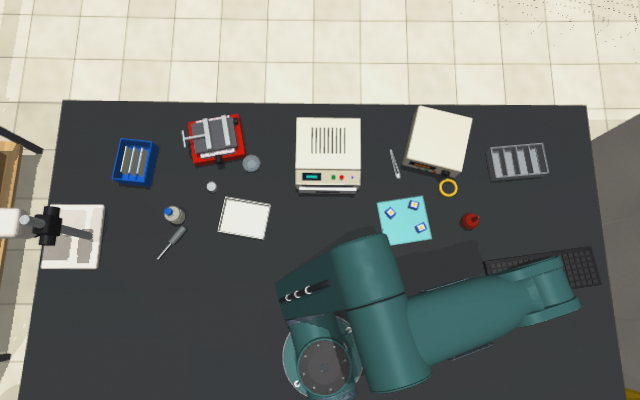

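View pics/wrist0.png

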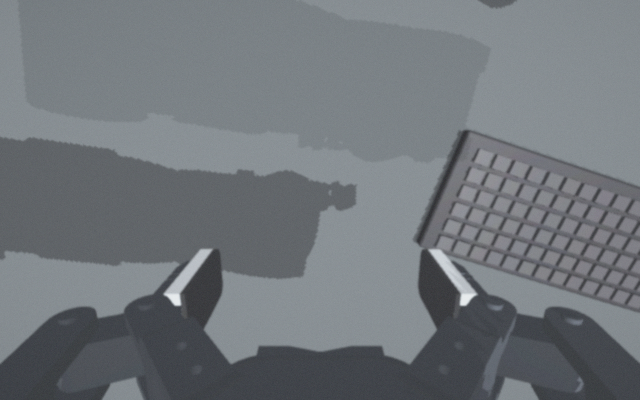

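The top view shows the cleaner at about (328,155), the tray at (245,218), and the mat at (404,220) with three blue blocks. I'll measure these.

```bash
cat > m0.py <<'E'
from h import *
d=get("top"); im=d["img"]; P=cloud(d)
cv2.imwrite("pics/topz.png",cv2.resize(cv2.cvtColor(im[95:255,200:480],cv2.COLOR_RGB2BGR),None,fx=2.8,fy=2.8,interpolation=cv2.INTER_CUBIC))
hsv=cv2.cvtColor(im,cv2.COLOR_RGB2HSV)
def rect(mask,z,name):
    mask=mask.astype(np.uint8)
    cs,_=cv2.findContours(mask,cv2.RETR_EXTERNAL,cv2.CHAIN_APPROX_NONE)
    for c in sorted(cs,key=cv2.contourArea)[::-1][:4]:
        if cv2.contourArea(c)<15: continue
        w=onplane(d,c.reshape(-1,2),z)[:,:2].astype(np.float32)
        (cx,cy),(a,b),t=cv2.minAreaRect(w)
        print(name,np.round([cx,cy,a,b,t],1),"px",c.reshape(-1,2).mean(0).round())
# cleaner top by height
reg=np.zeros(im.shape[:2],bool); reg[100:200,285:370]=1
m=reg&(abs(P[...,2]-114)<6); rect(m,114,"cleaner top"); print("h",np.median(P[m][:,2]))
reg=np.zeros(im.shape[:2],bool); reg[190:250,210:280]=1
m=reg&(hsv[...,2]>150); rect(m,24,"tray"); print(np.percentile(P[m][:,2],[5,50,95]))
H=hsv[...,0]
m=(H>80)&(H<100)&(hsv[...,1]>90)&(hsv[...,2]>120); m[:190]=0;m[250:]=0;m[:,:370]=0;m[:,440:]=0
rect(cv2.morphologyEx(m.astype(np.uint8),cv2.MORPH_CLOSE,np.ones((15,15))),2,"mat")
m=(H>105)&(H<130)&(hsv[...,1]>120);m[:190]=0;m[250:]=0;m[:,:370]=0;m[:,440:]=0
m=cv2.morphologyEx(m.astype(np.uint8),cv2.MORPH_CLOSE,np.ones((5,5)))
rect(m,12,"blue")
E
python3 m0.py
```

```text
cleaner top [ 7.504e+02 -1.030e+01  2.094e+02  2.387e+02  6.000e-01] px [327. 147.]
h 114.23125871822981
tray [491.4 300.8 175.9 136.4  80.6] px [243. 217.]
[-1.75624641  4.94946305 25.08120257]
mat [ 488.5 -305.4  167.9  180.     9.6] px [404. 221.]
blue [ 461.6 -366.    26.7   37.9   26.8] px [421. 228.]
blue [ 516.8 -252.4   34.2   27.5   38.5] px [389. 213.]
```

Run:
```python
from h import *
d=get("top");P=cloud(d)
for r in range(120,206,3): print(r,[np.round(P[r,c],0).tolist() for c in(306,328,352)])
```

```text
120 [[846.0, 70.0, 115.0], [848.0, -12.0, 113.0], [847.0, -102.0, 117.0]]
123 [[836.0, 70.0, 111.0], [833.0, -12.0, 118.0], [836.0, -102.0, 115.0]]
126 [[824.0, 70.0, 111.0], [825.0, -12.0, 111.0], [824.0, -102.0, 114.0]]
129 [[810.0, 69.0, 117.0], [809.0, -12.0, 120.0], [811.0, -101.0, 118.0]]
132 [[800.0, 69.0, 111.0], [798.0, -12.0, 118.0], [801.0, -102.0, 114.0]]
135 [[787.0, 69.0, 115.0], [786.0, -12.0, 120.0], [790.0, -102.0, 111.0]]
138 [[776.0, 69.0, 114.0], [775.0, -12.0, 117.0], [777.0, -101.0, 115.0]]
141 [[762.0, 69.0, 120.0], [764.0, -12.0, 117.0], [764.0, -101.0, 118.0]]
144 [[750.0, 68.0, 120.0], [752.0, -13.0, 117.0], [753.0, -101.0, 116.0]]
147 [[742.0, 69.0, 111.0], [740.0, -13.0, 117.0], [743.0, -101.0, 112.0]]
150 [[729.0, 68.0, 113.0], [731.0, -13.0, 111.0], [731.0, -101.0, 114.0]]
153 [[715.0, 68.0, 120.0], [718.0, -13.0, 115.0], [719.0, -101.0, 115.0]]
156 [[705.0, 68.0, 117.0], [707.0, -13.0, 113.0], [709.0, -101.0, 111.0]]
159 [[694.0, 68.0, 114.0], [696.0, -13.0, 113.0], [696.0, -101.0, 114.0]]
162 [[683.0, 68.0, 114.0], [685.0, -13.0, 110.0], [685.0, -101.0
[... 310 characters left out ...]
[[633.0, 67.0, 90.0], [630.0, -13.0, 102.0], [633.0, -102.0, 94.0]]
180 [[621.0, 67.0, 90.0], [621.0, -14.0, 93.0], [623.0, -102.0, 90.0]]
183 [[613.0, 67.0, 77.0], [613.0, -14.0, 80.0], [615.0, -103.0, 78.0]]
186 [[610.0, 68.0, 46.0], [611.0, -15.0, 44.0], [614.0, -106.0, 35.0]]
189 [[594.0, 68.0, 61.0], [595.0, -15.0, 61.0], [594.0, -104.0, 69.0]]
192 [[589.0, 68.0, 33.0], [589.0, -15.0, 39.0], [590.0, -106.0, 37.0]]
195 [[586.0, 69.0, -4.0], [587.0, -16.0, -4.0], [588.0, -109.0, -5.0]]
198 [[573.0, 69.0, 3.0], [573.0, -16.0, 2.0], [574.0, -109.0, 3.0]]
201 [[561.0, 69.0, -1.0], [562.0, -16.0, 2.0], [563.0, -109.0, 1.0]]
204 [[548.0, 68.0, 8.0], [550.0, -16.0, -0.0], [551.0, -109.0, -1.0]]
```

View pics/topz.png

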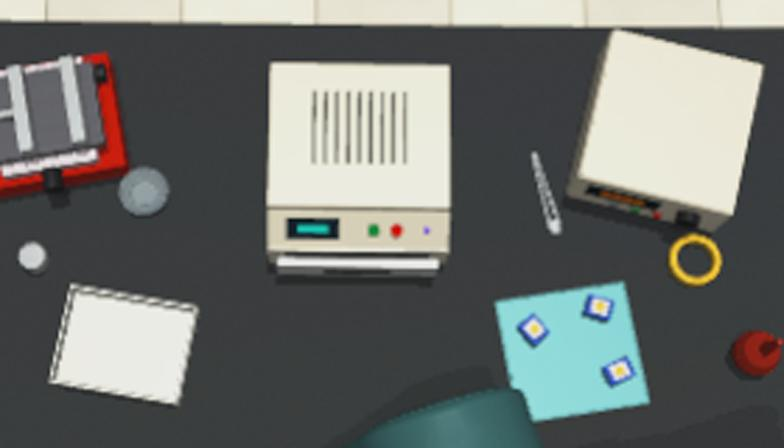

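Three blue blocks are on the mat, the cleaner front is at x≈607, and the panel face is near x≈589, y≈-12. Next I move in front of the drawer with the fingers shut and the tool x axis turned to +y, so the jaw axis lies along x.

Call:
play_rows(targets=[[20, 38, 0, 5.3], [20, 38, 0, 5.3], [20, 38, 0, 5.3], [20, 38, 0, 5.3], [20, 38, 0, 5.3], [20, 38, 0, 5.3], [20, 38, 0, 5.3], [20, 38, 0, 5.3]], gripper=0, newtons=40)

```text
time_s: 0.92
tool_pos: [387.6, -174.0, 231.4]
ee_rot: [[0.36, 0.933, 0.0], [0.933, -0.36, -0.0], [-0.0, 0.0, -1.0]]
force: [0.8, -0.3, 0.1]
width: -0.2
```

Call:
play_rows(targets=[[25, 38, -15, 5.3], [25, 38, -15, 5.3], [25, 38, -15, 5.3], [25, 38, -15, 5.5], [20, 4, -20, 0], [0, 0, -20, 0], [0, 0, -20, 0], [0, 0, 0, 0]])

```text
time_s: 1.58
tool_pos: [492.7, -38.9, 116.0]
ee_rot: [[-0.001, 1.0, -0.005], [1.0, 0.001, 0.001], [0.001, -0.005, -1.0]]
force: [-0.2, 0.3, -0.5]
width: 0.3
```

Run:
```python
from h import *
d=get("top"); get("wrist","w1.png");P=cloud(d)
print(arm.observe()["tool_pos"])
im=d["img"]
cv2.imwrite("pics/t1.png",cv2.resize(cv2.cvtColor(im[95:255,200:480],cv2.COLOR_RGB2BGR),None,fx=2.8,fy=2.8,interpolation=cv2.INTER_CUBIC))
# front panel top: heights 58..74, bright
m=(abs(P[...,2]-66)<9)&(P[...,0]>570)&(P[...,0]<608)&(abs(P[...,1]+10)<130)
v,u=np.nonzero(m); w=onplane(d,np.c_[u,v],66)
print(w[:,:2].min(0),w[:,:2].max(0));
```

```text
[493.93405331 -39.68290754 119.23841484]
[585.48730418  30.26468208] [608.01575965 104.96860618]
```

View pics/w1.png

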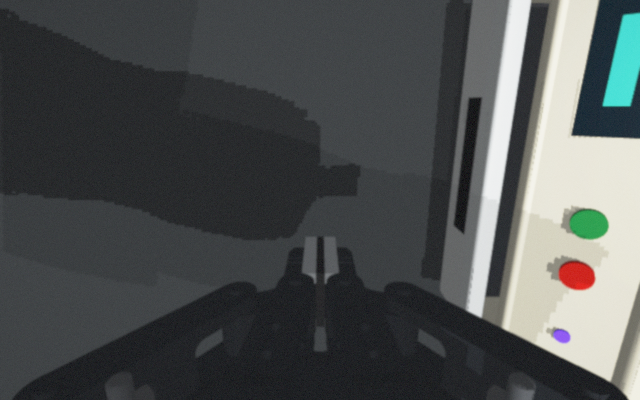

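View pics/t1.png

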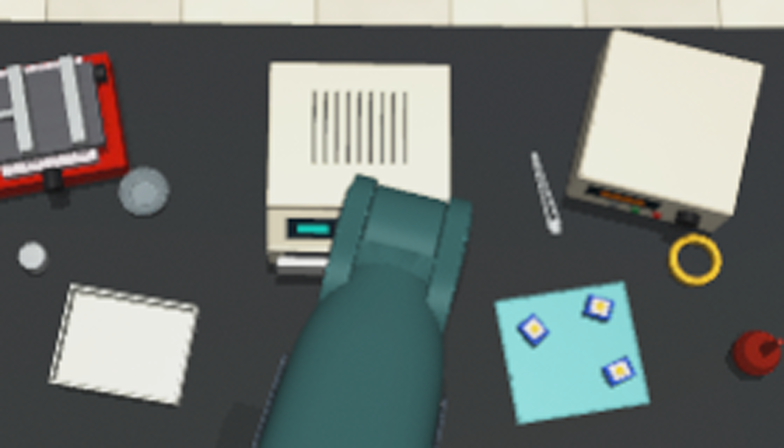

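Call:
play_rows(targets=[[12, 7, -22, 0], [12, 7, -22, 0], [12, 7, -22, 0], [12, 7, -20, 0], [8, 0, 0, 0], [0, 0, 0, 0]])

```text
time_s: 2.18
tool_pos: [551.8, -12.0, 34.0]
ee_rot: [[-0.001, 1.0, 0.001], [1.0, 0.001, -0.0], [-0.0, 0.001, -1.0]]
force: [-0.6, -0.6, 0.9]
width: -0.2
```

Call:
play_rows(targets=[[6, 0, 0, 0], [6, 0, 0, 0], [4, 0, 0, 0], [4, 0, 0, 0], [2, 0, 0, 0], [0, 0, 0, 0]])

```text
time_s: 2.68
tool_pos: [572.8, -11.9, 33.4]
ee_rot: [[-0.0, 1.0, 0.001], [1.0, 0.0, -0.0], [-0.0, 0.001, -1.0]]
force: [-1.2, -1.3, -0.8]
width: 0.3
```

Call:
play_rows(targets=[[2, 0, 0, 0], [2, 0, 0, 0], [2, 0, 0, 0], [0, 0, 0, 0]])

```text
time_s: 3.02
tool_pos: [578.1, -11.7, 33.0]
ee_rot: [[-0.001, 1.0, -0.001], [1.0, 0.001, -0.0], [-0.0, -0.001, -1.0]]
force: [-2.4, -1.0, 1.9]
width: 0.2
```

Call:
play_rows(targets=[[2, 0, 0, 0], [1, 0, 0, 0], [0, 0, 0, 0]])

```text
time_s: 3.27
tool_pos: [580.8, -11.7, 32.9]
ee_rot: [[-0.001, 1.0, -0.001], [1.0, 0.001, -0.0], [-0.0, -0.001, -1.0]]
force: [-4.9, -0.1, 2.8]
width: 0.4
```

Call:
play_rows(targets=[[2, 0, 0, 0], [1, 0, 0, 0], [0, 0, 0, 0]])

```text
time_s: 3.52
tool_pos: [583.7, -11.7, 33.2]
ee_rot: [[-0.001, 1.0, -0.001], [1.0, 0.001, 0.0], [0.0, -0.001, -1.0]]
force: [-6.3, -0.6, 8.3]
width: -0.4
```

Call:
play_rows(targets=[[1, 0, 0, 0], [1, 0, 0, 0], [0, 0, 0, 0]])

```text
time_s: 3.77
tool_pos: [584.1, -11.7, 33.2]
ee_rot: [[-0.0, 1.0, -0.004], [1.0, 0.0, -0.0], [-0.0, -0.004, -1.0]]
force: [-17.4, -0.5, 16.4]
width: 0.0
```

Call:
play_rows(targets=[[-30, 0, 0, 0], [-40, 0, 0, 0], [-40, 0, 10, 0], [-30, 0, 35, 0], [-10, 0, 35, 0], [0, 0, 35, 0], [0, 0, 20, 0], [0, 0, 0, 0]], gripper=0.55)

```text
time_s: 4.43
tool_pos: [441.2, -12.1, 168.9]
ee_rot: [[-0.001, 1.0, 0.007], [1.0, 0.001, -0.001], [-0.001, 0.007, -1.0]]
force: [-0.3, 0.4, 0.3]
width: 47.0
```

Call:
play_rows(targets=[[15, -20, 20, 0], [25, -30, 20, 0], [25, -25, 20, 0], [25, 0, 0, 0], [20, 0, 0, 0], [0, 0, 0, 0], [0, 0, 0, 0]])

```text
time_s: 5.02
tool_pos: [548.3, -85.3, 222.6]
ee_rot: [[-0.001, 1.0, -0.001], [1.0, 0.001, 0.0], [0.0, -0.001, -1.0]]
force: [-0.2, 0.2, 0.5]
width: 46.9
```

Run:
```python
from h import *
s=arm.observe();print(s["tool_pos"],s["joints"],s["width"],s["force"])
get("top","t2.png"); d=get("wrist","w2.png");P=cloud(d)
print([P[r,320].round() for r in range(0,200,20)])
```

```text
[548.31879288 -85.28882716 222.63415146] [-3.01177676e-01  3.18129231e-01  8.15398238e-03  1.26198723e+00
  2.20037220e-05  1.26886429e+00] 46.881879567593046 [-0.19996433  0.16605536  0.54019852]
[array([547.,  66.,  59.]), array([547.,  51.,  59.]), array([547.,  37.,  47.]), array([547.,  20.,  58.]), array([547.,   3.,  57.]), array([547., -14.,  47.]), array([547., -31.,  59.]), array([547., -49.,  55.]), array([547., -71.,  38.]), array([547., -92.,  38.])]
```

View pics/w2.png

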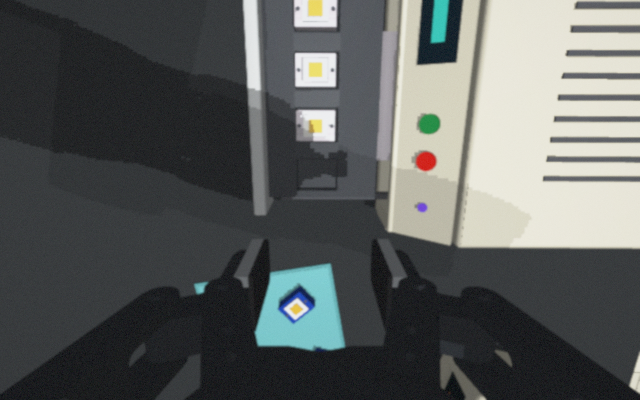

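```bash
cat > blobs.py <<'E'
from h import *
def done(d,zt=57,xr=(515,580),yr=(-115,100)):
    P=cloud(d); g=d["img"].astype(int).min(2); mx=d["img"].astype(int).max(2)
    m=((P[...,2]>51)&(P[...,2]<66)&(P[...,0]>xr[0])&(P[...,0]<xr[1])&(P[...,1]>yr[0])&(P[...,1]<yr[1])).astype(np.uint8)
    m=cv2.morphologyEx(m,cv2.MORPH_OPEN,np.ones((3,3)))
    cs,_=cv2.findContours(m,cv2.RETR_EXTERNAL,cv2.CHAIN_APPROX_NONE)
    for c in cs:
        if cv2.contourArea(c)<150: continue
        w=onplane(d,c.reshape(-1,2),56)[:,:2].astype(np.float32)
        (x,y),(a,b),t=cv2.minAreaRect(w)
        print("blk",np.round([x,y,a,b,t],1),"px",c.reshape(-1,2).mean(0).round(),"z",np.median(P[...,2][m>0]).round(1))
E
python3 - <<'E'
from blobs import *
d=get("wrist"); done(d)
im=cv2.cvtColor(d["img"],cv2.COLOR_RGB2BGR)
cv2.imwrite("pics/w3.png",cv2.resize(im[0:230,230:480],None,fx=3,fy=2.6,interpolation=cv2.INTER_CUBIC))
E
```

```text
blk [541.8 -35.8  27.   35.3  90. ] px [315. 125.] z 57.2
blk [542.   11.9  27.2  35.6  90. ] px [315.  69.] z 57.2
blk [542.3  55.8  21.2  35.7  90. ] px [314.  14.] z 57.2
```

View pics/w3.png

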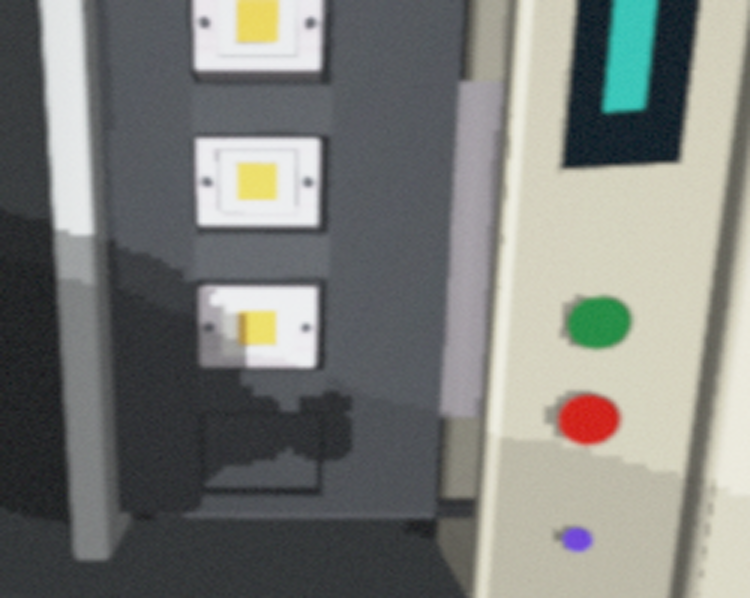

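The drawer is out. Pockets 1–3 hold done blocks at x≈542, y≈59.6, 11.9 and -35.8, and pocket 4 is empty. Before descending I check the fingertip height.

Run:
```python
from h import *
d=get("wrist");P=cloud(d)
m=(P[...,2]>190)&(d["z_map"]>0)
v,u=np.nonzero(m); Q=P[m]-arm.observe()["tool_pos"]
i=(Q[:,2]<25); 
for s in(-1,1):
    k=i&(np.sign(Q[:,0])==s); q=Q[k]
    print(s,k.sum(),np.percentile(q,[1,5,50,95,99],axis=0).round(1).tolist())
```

```text
-1 899 [[-37.7, -10.9, 3.4], [-36.6, -8.8, 6.1], [-24.8, 6.6, 16.4], [-24.2, 10.9, 24.2], [-24.2, 11.0, 24.8]]
1 910 [[22.4, -11.0, 3.8], [22.5, -9.0, 6.0], [23.2, 6.5, 16.7], [34.8, 10.8, 24.3], [35.9, 11.0, 24.9]]
```

Call:
play_rows(targets=[[-6.3, 29.5, -20, 0], [0, 20, -38, 0], [0, 0, -38, 0], [0, 0, -35, 0], [0, 0, -24, 0], [0, 0, -14, 0], [0, 0, -8.6, 0], [0, 0, 0, 0]])

```text
time_s: 5.88
tool_pos: [540.5, -36.1, 46.2]
ee_rot: [[-0.001, 1.0, -0.002], [1.0, 0.001, 0.0], [0.0, -0.002, -1.0]]
force: [-0.7, 0.2, 0.4]
width: 47.1
```

Call:
play_rows(targets=[[0, 0, -1, 0], [0, 0, 0, 0], [0, 0, 0, 0], [0, 0, 0, 0]], gripper=0.3, newtons=40)

```text
time_s: 6.22
tool_pos: [542.8, -36.6, 47.5]
ee_rot: [[-0.001, 1.0, 0.003], [1.0, 0.001, -0.001], [-0.001, 0.003, -1.0]]
force: [3.9, 0.2, 6.8]
width: 34.1
```

Run:
```python
from h import *
s=arm.observe();print(s["tool_pos"],s["width"],s["force"])
get("wrist","w4.png")
```

```text
[542.81047164 -36.56592258  47.46909606] 34.13084753964298 [3.86147458 0.2322847  6.83569095]
```

View pics/w4.png

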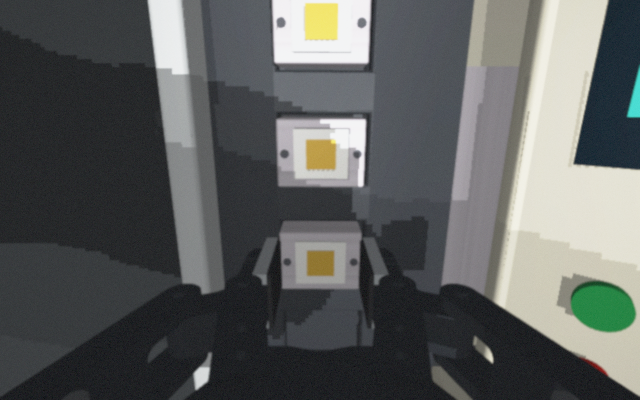

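Call:
play_rows(targets=[[0, 0, 6, 0], [0, 0, 10, 0], [0, 0, 20, 0], [0, 0, 35, 0], [0, 0, 20, 0], [0, 0, 0, 0]])

```text
time_s: 6.77
tool_pos: [543.0, -36.7, 141.3]
ee_rot: [[-0.001, 1.0, 0.005], [1.0, 0.001, -0.001], [-0.001, 0.005, -1.0]]
force: [0.7, -0.5, -0.4]
width: 34.8
```

Run:
```python
from h import *
s=arm.observe();print(s["tool_pos"],s["width"],s["force"])
d=get("wrist","w5.png");P=cloud(d)
Q=P-s["tool_pos"]
# block top in hand
m=(abs(Q[...,0])<17)&(abs(Q[...,1])<22)&(Q[...,2]>0)&(Q[...,2]<25)&(d["z_map"]>0)
print(m.sum(),np.percentile(Q[m],[1,50,99],axis=0).round(1).tolist())
```

```text
[543.00504033 -36.65905479 141.33454695] 34.79458072331268 [ 0.68882519 -0.50080896 -0.40730094]
5058 [[-16.6, -13.0, 1.0], [0.6, 3.3, 9.6], [16.5, 14.8, 22.2]]
```

View pics/w5.png

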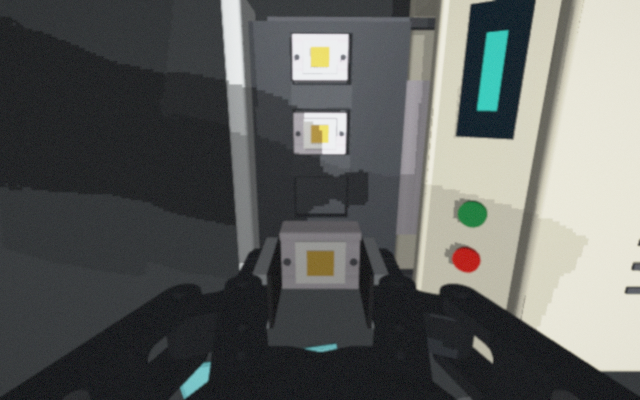

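Call:
play_rows(targets=[[0, 35, 0, 0], [-5, 39, 0, -1.4], [-5, 39, 0, -1.4], [-5, 39, 0, -1.4], [-5, 39, 0, -1.4], [-5, 39, 0, -1.4], [-5, 39, 0, -1.4], [-5, 39, -10, -1]])

```text
time_s: 7.48
tool_pos: [505.9, 273.5, 127.4]
ee_rot: [[0.164, 0.986, 0.0], [0.986, -0.164, 0.0], [0.0, 0.0, -1.0]]
force: [0.8, -0.1, -0.6]
width: 34.6
```

Call:
play_rows(targets=[[-5, 39, -15, 0], [-4, 35, -25, 0], [0, 5, -30, 0], [0, 0, -15, 0], [0, 0, 0, 0]])

```text
time_s: 7.9
tool_pos: [494.8, 348.4, 38.8]
ee_rot: [[0.161, 0.987, -0.006], [0.987, -0.161, -0.004], [-0.005, -0.006, -1.0]]
force: [-0.3, 0.1, -0.9]
width: 34.4
```

Call:
play_rows(targets=[[2.5, 1, -10, 0], [2, 0.5, -6, 0], [0, 0, -4, 0], [0, 0, -3, 0], [0, 0, 0, 0]])

```text
time_s: 8.32
tool_pos: [502.4, 350.2, 20.2]
ee_rot: [[0.163, 0.987, -0.0], [0.987, -0.163, -0.0], [-0.0, -0.0, -1.0]]
force: [0.4, -0.4, 0.2]
width: 34.5
```

Run:
```python
from h import *
s=arm.observe();print(s["tool_pos"],s["width"],s["force"])
d=get("wrist","w6.png")
```

```text
[502.40245667 350.19648603  20.15851282] 34.542214413825 [ 0.4295644  -0.36484344  0.19066471]
```

View pics/w6.png

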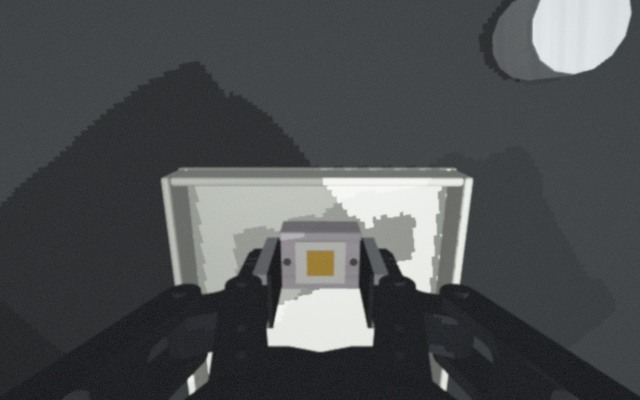

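The block sits inside the tray at (320,262), clear of the walls. I lower it to the floor and release.

Call:
play_rows(targets=[[0, 0, -3, 0], [0, 0, -2, 0], [0, 0, -1, 0], [0, 0, 0, 0]])

```text
time_s: 8.7
tool_pos: [502.2, 350.5, 14.1]
ee_rot: [[0.163, 0.987, -0.0], [0.987, -0.163, -0.0], [-0.0, -0.0, -1.0]]
force: [-0.0, -0.3, -1.1]
width: 34.7
```

Call:
play_rows(targets=[[0, 0, -1, 0], [0, 0, 0, 0]])

```text
time_s: 8.87
tool_pos: [502.4, 350.6, 13.6]
ee_rot: [[0.163, 0.987, 0.0], [0.987, -0.163, 0.0], [0.0, 0.0, -1.0]]
force: [-0.4, -0.7, 2.9]
width: 34.3
```

Contact. I release and return to the pocket 2 block.

Call:
play_rows(targets=[[0, 0, 0, 0], [0, 0, 0, 0], [0, 0, 8, 0], [0, 0, 25, 0], [0, 0, 40, 0], [0, -15, 40, 0], [0, -35, 8, 0]], gripper=0.55)

```text
time_s: 9.45
tool_pos: [504.4, 303.7, 139.4]
ee_rot: [[0.16, 0.987, 0.007], [0.987, -0.16, 0.004], [0.005, 0.007, -1.0]]
force: [2.0, -0.1, 0.9]
width: 47.0
```

Call:
play_rows(targets=[[5, -38, 0, 1.4], [5, -38, 0, 1.4], [5, -38, 0, 1.4], [5, -38, 0, 1.4], [5, -38, 0, 1.4], [5, -38, 0, 1.4], [5, -38, 0, 1], [5, -22, 0, 0]])

```text
time_s: 10.12
tool_pos: [542.4, 9.6, 134.1]
ee_rot: [[0.0, 1.0, 0.001], [1.0, -0.0, -0.001], [-0.001, 0.001, -1.0]]
force: [0.7, 0.8, 0.3]
width: 47.0
```

Run:
```python
from blobs import *
s=arm.observe();print(s["tool_pos"],s["width"],s["force"])
d=get("wrist","w7.png"); done(d)
```

```text
[542.35914241   9.61734197 134.05630734] 46.99287482770416 [0.73386401 0.81574959 0.30494709]
blk [542.   12.4  28.3  35.9  89.9] px [320. 200.] z 57.1
blk [542.3  60.4  27.8  35.9  89.9] px [321. 131.] z 57.1
```

View pics/w7.png

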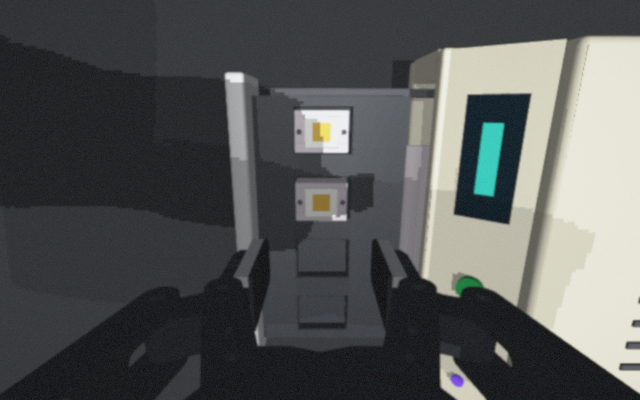

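Call:
play_rows(targets=[[0, 2.6, -30, 0], [0, 0, -30, 0], [0, 0, -18, 0], [0, 0, -9, 0], [0, 0, 0, 0]])

```text
time_s: 10.58
tool_pos: [541.4, 15.7, 45.2]
ee_rot: [[-0.001, 1.0, -0.002], [1.0, 0.001, 0.0], [0.0, -0.002, -1.0]]
force: [0.5, -0.1, 0.3]
width: 47.1
```

Call:
play_rows(targets=[[0, 0, 0, 0], [0, 0, 0, 0], [0, 0, 0, 0], [0, 0, 0, 0]], gripper=0.3)

```text
time_s: 10.92
tool_pos: [543.0, 15.5, 47.3]
ee_rot: [[-0.001, 1.0, 0.002], [1.0, 0.001, -0.0], [-0.0, 0.002, -1.0]]
force: [-0.2, -0.1, 6.3]
width: 34.8
```

Call:
play_rows(targets=[[0, 0, 6, 0], [0, 0, 15, 0], [0, 0, 35, 0], [0, 10, 34, 0], [-5, 30, 0, -1.4], [-6, 38, 0, -1.4], [-6, 38, 0, -1.4], [-6, 38, 0, -1.4]])

```text
time_s: 11.58
tool_pos: [518.7, 170.9, 137.2]
ee_rot: [[0.099, 0.995, 0.001], [0.995, -0.099, 0.0], [0.0, 0.001, -1.0]]
force: [0.7, -0.2, -0.7]
width: 34.4
```

Call:
play_rows(targets=[[-6, 38, 0, -1.4], [-6, 38, 0, -1.4], [-6, 38, 0, -1], [-5, 20, -20, 0], [0, 0, -35, 0], [0, 0, -25, 0], [0, 0, 0, 0], [0, 0, 0, 0]])

```text
time_s: 12.25
tool_pos: [495.6, 303.3, 56.5]
ee_rot: [[0.163, 0.987, -0.002], [0.987, -0.163, -0.001], [-0.001, -0.002, -1.0]]
force: [0.5, -1.1, 0.7]
width: 34.9
```

Run:
```python
from h import *
s=arm.observe();print(s["tool_pos"],s["width"],s["force"])
d=get("wrist","w8.png")
```

```text
[495.62464222 303.25089076  56.48454279] 34.85913248915601 [ 0.46239947 -1.07201137  0.74220642]
```

View pics/w8.png

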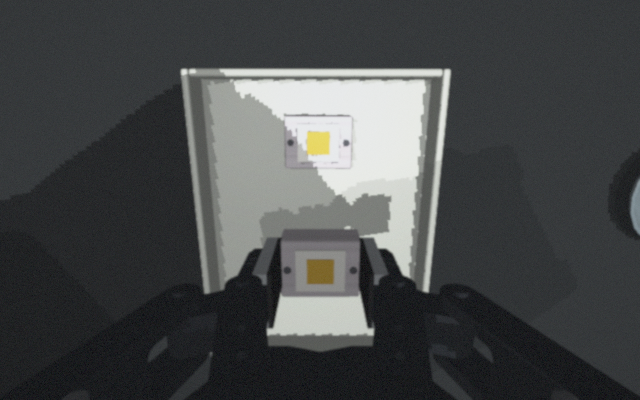

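The first block lies flat at (318,142). Now I lower the second.

Call:
play_rows(targets=[[0, 0, -20, 0], [0, 0, -14, 0], [0, 0, -6, 0], [0, 0, -2.5, 0], [0, 0, -0.5, 0], [0, 0, 0, 0]])

```text
time_s: 12.8
tool_pos: [497.0, 303.7, 14.5]
ee_rot: [[0.163, 0.987, 0.001], [0.987, -0.163, 0.001], [0.001, 0.001, -1.0]]
force: [-1.0, -0.3, 0.0]
width: 35.2
```

Call:
play_rows(targets=[[0, 0, -1, 0], [0, 0, -0.5, 0], [0, 0, 0, 0]])

```text
time_s: 13.05
tool_pos: [497.0, 303.8, 13.3]
ee_rot: [[0.163, 0.987, 0.002], [0.987, -0.163, 0.001], [0.001, 0.002, -1.0]]
force: [-2.6, -1.4, 13.1]
width: 34.9
```

Call:
play_rows(targets=[[0, 0, 0.5, 0], [0, 0, 0, 0], [0, 0, 8, 0], [0, 0, 25, 0], [0, 0, 40, 0], [5, -15, 40, 0], [6, -30, 8, 1.4], [6, -38, 0, 1.4]], gripper=0.55)

```text
time_s: 13.72
tool_pos: [514.8, 221.9, 135.8]
ee_rot: [[0.111, 0.994, 0.006], [0.994, -0.111, 0.002], [0.002, 0.006, -1.0]]
force: [0.2, -0.4, -1.0]
width: 47.0
```

Call:
play_rows(targets=[[6, -38, 0, 1.4], [6, -38, 0, 1.4], [6, -38, 0, 1.4], [6, -38, 0, 1.4], [4, -8, 0, 1], [0, 0, 0, 0], [0, 0, 0, 0]])

```text
time_s: 14.3
tool_pos: [541.2, 60.7, 132.5]
ee_rot: [[0.001, 1.0, 0.0], [1.0, -0.001, 0.0], [0.0, 0.0, -1.0]]
force: [-0.2, -0.7, -0.2]
width: 47.0
```

Run:
```python
from blobs import *
s=arm.observe();print(s["tool_pos"],s["width"],s["force"])
d=get("wrist","w9.png"); done(d)
```

```text
[541.18274983  60.69035206 132.4668478 ] 46.98083621695753 [-0.18808519 -0.68192602 -0.17267765]
blk [542.2  61.1  28.3  35.8  89.9] px [323. 205.] z 57.1
```

Call:
play_rows(targets=[[1, 0, -30, 0], [0, 0, -30, 0], [0, 0, -16, 0], [0, 0, -8.5, 0], [0, 0, 0, 0], [0, 0, 0, 0]])

```text
time_s: 14.85
tool_pos: [542.2, 61.7, 48.1]
ee_rot: [[-0.001, 1.0, 0.0], [1.0, 0.001, 0.0], [0.0, 0.0, -1.0]]
force: [0.1, -0.7, -0.1]
width: 46.9
```

Call:
play_rows(targets=[[0, 0, 0, 0], [0, 0, 0, 0], [0, 0, 0, 0], [0, 0, 0, 0]], gripper=0.3)

```text
time_s: 15.18
tool_pos: [543.3, 61.3, 49.0]
ee_rot: [[-0.001, 1.0, 0.003], [1.0, 0.001, 0.001], [0.001, 0.003, -1.0]]
force: [0.4, 2.2, 7.9]
width: 35.0
```

Run:
```python
from h import *
s=arm.observe();print(s["tool_pos"],s["width"],s["force"])
d=get("wrist","w10.png"); P=cloud(d); Q=P-s["tool_pos"]
m=(abs(Q[...,0])<17)&(abs(Q[...,1])<25)&(Q[...,2]>6)&(Q[...,2]<13)&(d["z_map"]>0)
v,u=np.nonzero(m); w=onplane(d,np.c_[u,v],56)-s["tool_pos"]; print("block top rel tool",np.percentile(w,[1,99],axis=0).round(1),np.median(P[m][:,2]))
```

```text
[543.28279698  61.27402342  49.02021633] 34.987241352505 [0.35299547 2.18702585 7.94563705]
block top rel tool [[-16.7 -14.8   7. ]
 [ 16.8  13.    7. ]] 57.23510850556403
```

View pics/w10.png

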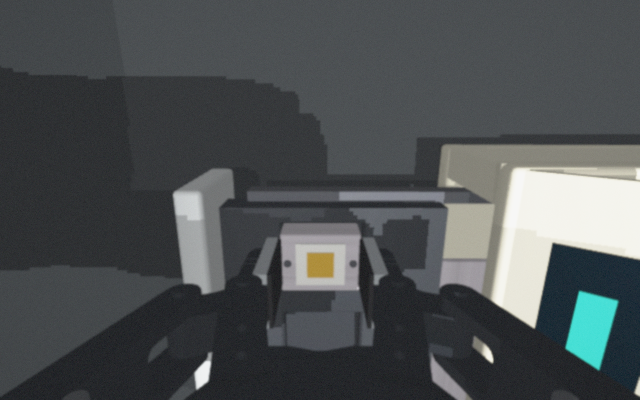

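Call:
play_rows(targets=[[0, 0, 6, 0], [0, 0, 15, 0], [0, 0, 35, 0], [0, 10, 30, 0], [-9, 30, 0, -1.4], [-9, 38, 0, -1.4], [-9, 38, 0, -1.4], [-9, 38, 0, -1.4]])

```text
time_s: 15.9
tool_pos: [505.6, 216.4, 134.6]
ee_rot: [[0.099, 0.995, 0.001], [0.995, -0.099, 0.0], [0.0, 0.001, -1.0]]
force: [1.6, 0.1, -1.1]
width: 34.3
```

Call:
play_rows(targets=[[-9, 28, 0, -1.4], [-9, 8, -20, -1.4], [0, 0, -30, -1], [0, 0, -25, 0], [0, 0, 0, 0], [0, 0, 0, 0]])

```text
time_s: 16.4
tool_pos: [487.7, 250.8, 58.9]
ee_rot: [[0.163, 0.987, -0.001], [0.987, -0.163, -0.001], [-0.001, -0.001, -1.0]]
force: [-0.1, 0.6, 0.5]
width: 34.3
```

Run:
```python
from h import *
s=arm.observe();print(s["tool_pos"],s["width"],s["force"])
d=get("wrist","w11.png")
```

```text
[487.66072175 250.77265125  58.85174631] 34.326391588179305 [-0.05703904  0.6088876   0.52872672]
```

View pics/w11.png

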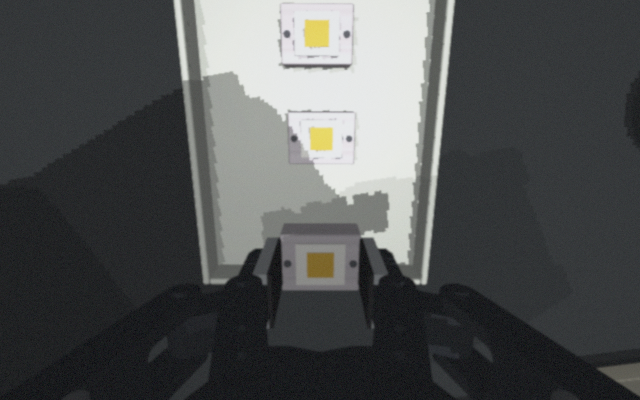

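Run:
```python
from h import *
d=get("wrist")
s=arm.observe();w=onplane(d,[[215,268],[415,268],[317,138]],24);print(w)
yt=np.array([.163,.987]);xt=np.array([.987,-.163])
for p in list(w[:,:2])+[s["tool_pos"][:2]]: print((p-[491.4,300.8])@xt,(p-[491.4,300.8])@yt)
```

```text
[[421.76774209 235.02729738  24.        ]
 [539.72763472 215.40547008  24.        ]
 [494.69735244 300.85691909  24.        ]]
-58.00608803271957 -76.26771552289149
61.61868384268443 -76.40699657353075
3.2452090505579343 0.5936475879256603
5.794064232089285 -49.45403379850435
```

Call:
play_rows(targets=[[0, 0, -20, 0], [0, 0, -14, 0], [0, 0, -6, 0], [0, 0, -2.5, 0], [0, 0, 0, 0], [0, 0, 0, 0]])

```text
time_s: 17.0
tool_pos: [488.8, 251.1, 17.1]
ee_rot: [[0.163, 0.987, 0.001], [0.987, -0.163, 0.0], [0.001, 0.001, -1.0]]
force: [0.3, 0.1, -0.0]
width: 34.5
```

Call:
play_rows(targets=[[0, 0, -1, 0], [0, 0, -1, 0], [0, 0, 0, 0]])

```text
time_s: 17.25
tool_pos: [488.7, 251.2, 15.0]
ee_rot: [[0.163, 0.987, 0.001], [0.987, -0.163, 0.0], [0.001, 0.001, -1.0]]
force: [-1.8, 0.0, 9.1]
width: 34.8
```

Call:
play_rows(targets=[[0, 0, 0.5, 0], [0, 0, 0, 0], [0, 0, 8, 0], [0, 0, 25, 0], [0, 0, 40, 0], [0, -15, 40, 0], [5, -35, 20, 1.4], [5, -38, 10, 1.4]], gripper=0.6)

```text
time_s: 17.92
tool_pos: [499.1, 163.5, 160.4]
ee_rot: [[0.111, 0.994, 0.005], [0.994, -0.111, 0.001], [0.001, 0.005, -1.0]]
force: [0.7, 0.4, -0.5]
width: 51.3
```

```bash
sed -i 's/rect(m,12,"blue")/rect(m,14,"blue")/' m0.py; python3 m0.py
python3 - <<'E'
from h import *
print(arm.observe()["tool_pos"]); d=get("top")
im=d["img"]
cv2.imwrite("pics/t3.png",cv2.resize(cv2.cvtColor(im[95:255,200:480],cv2.COLOR_RGB2BGR),None,fx=2.8,fy=2.8,interpolation=cv2.INTER_CUBIC))
E
```

```text
cleaner top [748.9 -10.2 213.1 238.6   0.8] px [325. 147.]
h 114.3733975470127
tray [499.6 349.3  78.2 136.   81. ] px [229. 217.]
[-0.64992748  6.58295539 34.09864679]
mat [ 488.6 -305.4  168.3  179.6    9.4] px [403. 223.]
blue [ 461.2 -365.5   26.6   37.8   26.8] px [421. 228.]
blue [ 516.4 -252.    34.1   27.5   38.5] px [389. 213.]
[500.28699811 157.59104459 160.81050477]
```

View pics/t3.png

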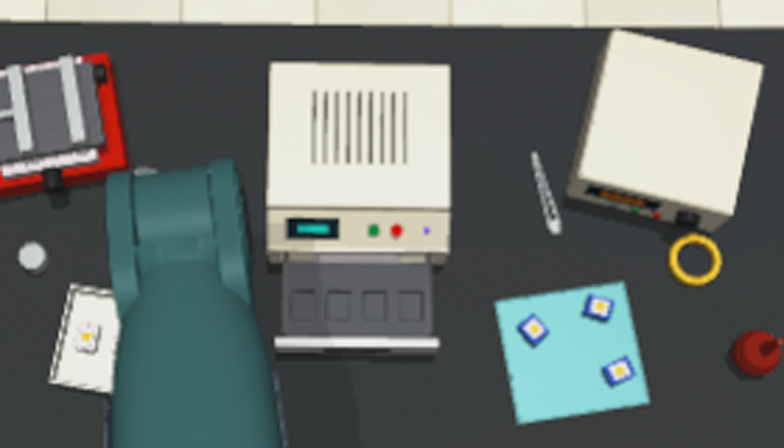

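Call:
play_rows(targets=[[2, -39, 0, 4.1], [2, -39, 0, 4.1], [2, -39, 0, 4.1], [2, -39, 0, 4.1], [2, -39, 0, 4.1], [2, -39, 0, 4.1], [2, -39, 0, 4.1], [2, -39, 0, 4.1]])

```text
time_s: 18.68
tool_pos: [513.8, -150.3, 157.0]
ee_rot: [[-0.445, 0.896, 0.0], [0.896, 0.445, 0.0], [-0.0, 0.0, -1.0]]
force: [0.7, 0.1, -0.1]
width: 51.4
```

Call:
play_rows(targets=[[0, -39, 0, 4.1], [0, -39, -20, 4.1], [0, -20, -20, 4], [0, 0, -20, 0], [0, 0, 0, 0], [0, 0, 0, 0]])

```text
time_s: 19.18
tool_pos: [513.6, -244.1, 97.4]
ee_rot: [[-0.621, 0.784, -0.002], [0.784, 0.621, 0.001], [0.002, -0.001, -1.0]]
force: [-0.1, 1.2, 0.7]
width: 51.1
```

```bash
cat >> blobs.py <<'E'
def blue(d,zt=19,name=None):
    hsv=cv2.cvtColor(d["img"],cv2.COLOR_RGB2HSV); P=cloud(d)
    H=hsv[...,0]
    m=((P[...,2]>zt-5)&(P[...,2]<zt+6)&(d["z_map"]>0)&(np.arange(400)[:,None]<300)).astype(np.uint8)
    m=cv2.morphologyEx(m,cv2.MORPH_OPEN,np.ones((3,3)))
    cs,_=cv2.findContours(m,cv2.RETR_EXTERNAL,cv2.CHAIN_APPROX_NONE)
    for c in cs:
        A=cv2.contourArea(c)
        if A<200: continue
        mk=np.zeros(m.shape,np.uint8);cv2.drawContours(mk,[c],-1,1,-1)
        bl=((H>100)&(H<135)&(hsv[...,1]>80)&(mk>0)).sum()/mk.sum()
        w=onplane(d,c.reshape(-1,2),zt+1)[:,:2].astype(np.float32)
        (x,y),(a,b),t=cv2.minAreaRect(w); 
        L=t if a>b else t+90
        print("blue",np.round([x,y,max(a,b),min(a,b)],1),"long axis",round(L,1),"px",c.reshape(-1,2).mean(0).round(),"bluefrac",round(bl,2))
def inhand(d,s):
    P=cloud(d); R=np.array(s["ee_rot"]); Q=(P-s["tool_pos"])@R
    m=(abs(Q[...,1])<17)&(abs(Q[...,0])<25)&(Q[...,2]<-4)&(Q[...,2]>-14)&(d["z_map"]>0)
    m=cv2.morphologyEx(m.astype(np.uint8),cv2.MORPH_OPEN,np.ones((3,3)))
    v,u=np.nonzero(m); zz=np.median(P[...,2][m>0])-0.9
    w=(onplane(d,np.c_[u,v],zz)-s["tool_pos"])@R
    lo,hi=np.percentile(w[:,:2],[1,99],axis=0); print("in hand tool-x,y lo",lo.round(1),"hi",hi.round(1),"mid",((lo+hi)/2).round(2),"top rel tcp",round(zz-s["tool_pos"][2],1))
E
python3 - <<'E'
from blobs import *
s=arm.observe();print(s["tool_pos"],s["width"],s["force"],s["ee_rot"][:2,0])
d=get("wrist","w12.png"); blue(d)
E
```

```text
[ 513.59754285 -244.06284237   97.39917958] 51.10262941144044 [-0.12737542  1.19763038  0.71824759] [-0.62098258  0.78382162]
blue [ 459.8 -358.6   29.8   29.8] long axis 113.3 px [169. 277.] bluefrac 0.59
blue [ 485.6 -285.6   36.7   29.4] long axis 41.5 px [254. 226.] bluefrac 0.53
blue [ 663.6 -123.3  116.2   23.3] long axis 178.5 px [578. 197.] bluefrac 0.0
blue [632.7 -84.3  33.8  31.1] long axis 179.0 px [614. 131.] bluefrac 0.0
```

View pics/w12.png

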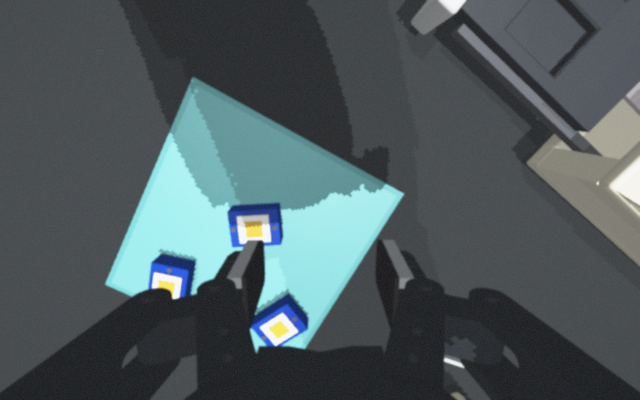

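The block I came for has been knocked aside, from (516,-252) to (485.6,-285.6), now at pixel (254,226). I re-hover over it and measure again.

Call:
play_rows(targets=[[-14, -20, 0, 3], [-14, -21, 0, 0], [0, 0, 0, 0], [0, 0, 0, 0], [0, 0, 0, 0]])

```text
time_s: 19.65
tool_pos: [486.8, -285.2, 98.7]
ee_rot: [[-0.662, 0.75, 0.001], [0.75, 0.662, -0.001], [-0.001, 0.0, -1.0]]
force: [0.5, 1.0, -0.1]
width: 51.5
```

Run:
```python
from blobs import *
s=arm.observe();print(s["tool_pos"],s["width"],s["force"],s["ee_rot"][:2,0],np.degrees(np.arctan2(s["ee_rot"][1,0],s["ee_rot"][0,0])))
d=get("wrist","w13.png"); blue(d)
```

```text
[ 486.81232965 -285.20836285   98.74337892] 51.45029470328869 [ 0.48918069  0.97285508 -0.14673685] [-0.66189445  0.74959568] 131.4445671132906
blue [ 538.4 -330.    32.    14.5] long axis 41.4 px [334. 294.] bluefrac 0.88
blue [ 459.6 -364.8   39.    24.7] long axis 113.5 px [218. 254.] bluefrac 0.57
blue [ 485.4 -286.2   35.9   28.6] long axis 41.4 px [319. 204.] bluefrac 0.52
blue [ 621.8 -130.2   49.7   22.7] long axis 146.1 px [625. 160.] bluefrac 0.0
```

View pics/w13.png

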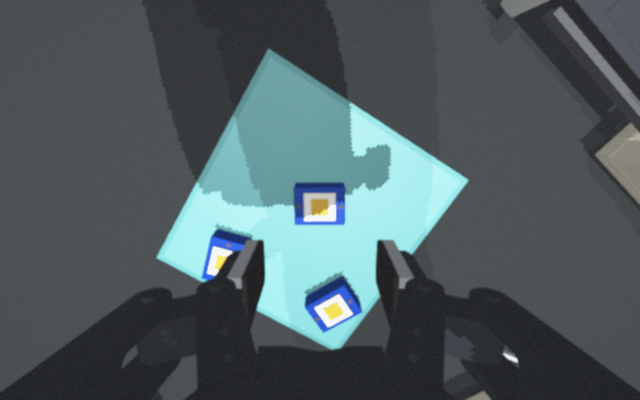

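Call:
play_rows(targets=[[-1.4, -1, -30, 0], [0, 0, -30, 0], [0, 0, -16, 0], [0, 0, -8, 0], [0, 0, -2, 0], [0, 0, 0, 0], [0, 0, 0, 0]])

```text
time_s: 20.28
tool_pos: [485.5, -286.9, 12.6]
ee_rot: [[-0.662, 0.749, 0.001], [0.749, 0.662, -0.001], [-0.002, 0.0, -1.0]]
force: [-0.2, -0.3, 0.6]
width: 51.2
```

Call:
play_rows(targets=[[0, 0, 0, 0], [0, 0, 0, 0], [0, 0, 0, 0], [0, 0, 0, 0], [0, 0, 0, 0]], gripper=0.3)

```text
time_s: 20.7
tool_pos: [485.4, -287.1, 12.9]
ee_rot: [[-0.662, 0.75, 0.002], [0.75, 0.662, -0.001], [-0.002, 0.001, -1.0]]
force: [-0.7, 1.7, 8.3]
width: 34.6
```

Run:
```python
from blobs import *
s=arm.observe();print(s["tool_pos"],s["width"],s["force"])
d=get("wrist","w14.png"); inhand(d,s)
```

```text
[ 485.37505154 -287.07820373   12.89459875] 34.60780885766407 [-0.68406174  1.69545818  8.34843739]
in hand tool-x,y lo [-13.4 -16.7] hi [15.2 16.7] mid [ 0.87 -0.02] top rel tcp 7.5
```

View pics/w14.png

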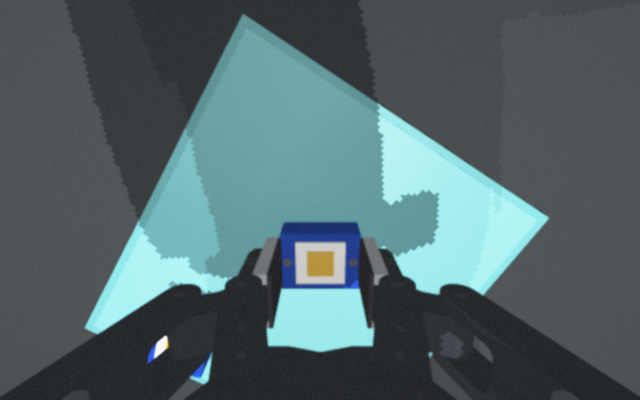

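Call:
play_rows(targets=[[0, 0, 8, 0], [0, 0, 25, 0], [0, 0, 40, 0], [5, 15, 40, -4.2], [6, 38, 4, -4.2], [6, 38, 0, -4.2], [6, 38, 0, -4.2], [6, 38, 0, -4.2]])

```text
time_s: 21.42
tool_pos: [513.7, -118.7, 128.6]
ee_rot: [[-0.345, 0.939, 0.002], [0.939, 0.345, -0.001], [-0.001, 0.001, -1.0]]
force: [1.1, 0.5, -0.4]
width: 34.6
```

Call:
play_rows(targets=[[6, 38, 0, -4.2], [6, 38, 0, -4.2], [6, 38, 0, -4.2], [6, 38, 0, -4.2], [5, 27, 0, -3.6], [0, 0, 0, 0], [0, 0, 0, 0], [0, 0, 0, 0]])

```text
time_s: 22.08
tool_pos: [542.6, 58.5, 127.8]
ee_rot: [[-0.002, 1.0, 0.001], [1.0, 0.002, -0.0], [-0.0, 0.001, -1.0]]
force: [0.6, -0.5, -0.8]
width: 34.5
```

```bash
cat > st.py <<'E'
from blobs import *
import sys
s=arm.observe();print(s["time_s"],s["tool_pos"].round(1),round(s["width"],1),s["force"].round(1),"yaw",np.degrees(np.arctan2(s["ee_rot"][1,0],s["ee_rot"][0,0])).round(2))
d=get("wrist",sys.argv[1]); 
if 'i' in sys.argv[2:]: inhand(d,s)
if 'b' in sys.argv[2:]: blue(d)
E
python3 st.py w15.png i
```

```text
22.0833 [542.6  58.5 127.8] 34.5 [ 0.6 -0.5 -0.8] yaw 90.09
in hand tool-x,y lo [-14.  -16.7] hi [14.6 16.8] mid [0.29 0.09] top rel tcp 7.4
```

View pics/w15.png

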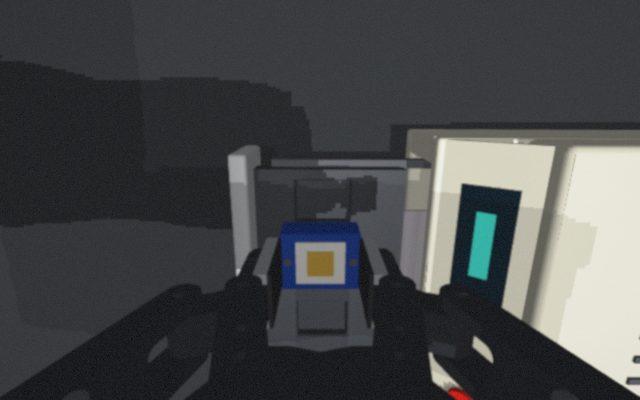

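Call:
play_rows(targets=[[0.5, 0.7, -30, 0], [0, 0, -25, 0], [0, 0, -12, 0], [0, 0, 0, 0], [0, 0, 0, 0]])

```text
time_s: 22.55
tool_pos: [542.9, 58.5, 60.5]
ee_rot: [[0.001, 1.0, -0.001], [1.0, -0.001, -0.0], [-0.0, -0.001, -1.0]]
force: [-0.4, -0.3, -0.2]
width: 34.4
```

```bash
python3 st.py w16.png i
```

```text
22.55 [542.9  58.5  60.5] 34.4 [-0.4 -0.3 -0.2] yaw 89.96
in hand tool-x,y lo [-14.  -16.6] hi [14.5 16.8] mid [0.27 0.11] top rel tcp 7.4
```

View pics/w16.png

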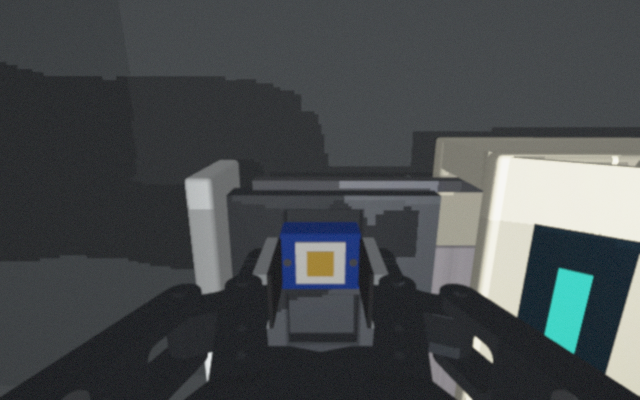

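Call:
play_rows(targets=[[0.3, 1.5, 0, 0], [0, 0, -3, 0], [0, 0, -2, 0], [0, 0, -2, 0], [0, 0, 0, 0]])

```text
time_s: 23.02
tool_pos: [543.2, 61.0, 53.0]
ee_rot: [[-0.001, 1.0, -0.0], [1.0, 0.001, -0.0], [-0.0, -0.0, -1.0]]
force: [-0.1, -0.1, 0.1]
width: 34.4
```

Call:
play_rows(targets=[[0, -0.5, -2, 0], [0, 0, -1, 0], [0, 0, -1, 0], [0, 0, 0, 0]])

```text
time_s: 23.35
tool_pos: [543.3, 60.5, 49.1]
ee_rot: [[-0.0, 1.0, -0.0], [1.0, 0.0, 0.0], [0.0, -0.0, -1.0]]
force: [0.3, 0.2, -0.3]
width: 34.6
```

Call:
play_rows(targets=[[0, 0, -0.5, 0], [0, 0, -0.5, 0], [0, 0, 0, 0]])

```text
time_s: 23.6
tool_pos: [543.5, 60.5, 48.8]
ee_rot: [[-0.001, 1.0, 0.001], [1.0, 0.001, -0.0], [-0.0, 0.001, -1.0]]
force: [-2.2, -0.0, 8.7]
width: 34.5
```

Call:
play_rows(targets=[[0, 0, 0.5, 0], [0, 0, 0, 0], [0, 0, 4, 0], [0, 0, 20, 0], [0, -10, 35, 0], [0, -30, 30, 0], [0, 0, 0, 0], [0, 0, 0, 0]], gripper=0.55)

```text
time_s: 24.27
tool_pos: [544.3, 20.1, 138.8]
ee_rot: [[0.001, 1.0, 0.003], [1.0, -0.001, -0.0], [-0.0, 0.003, -1.0]]
force: [0.3, -0.4, -1.3]
width: 46.6
```

```bash
python3 st.py w17.png; python3 -c "
from blobs import *
done(get('wrist'))"
```

```text
24.2667 [544.3  20.1 138.8] 46.6 [ 0.3 -0.4 -1.3] yaw 89.94
blk [542.6  60.1  27.7  35.9  89.9] px [319. 147.] z 57.1
```

View pics/w17.png

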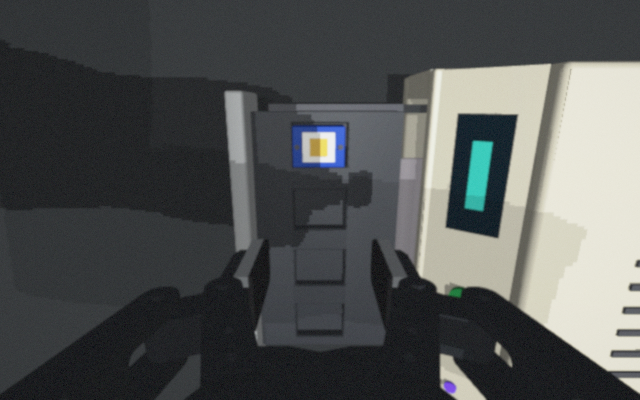

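Call:
play_rows(targets=[[-2, -39, 0, 0], [-2, -39, 0, 0], [-2, -39, 0, 0], [-2, -39, 0, 0], [-2, -39, 0, 0], [-2, -39, 0, 0], [-2, -39, 0, 0], [-2, -39, 0, 0]])

```text
time_s: 25.03
tool_pos: [526.7, -291.7, 135.9]
ee_rot: [[-0.001, 1.0, -0.002], [1.0, 0.001, 0.001], [0.001, -0.002, -1.0]]
force: [0.4, -0.3, 0.4]
width: 46.7
```

Call:
play_rows(targets=[[-3, -39, 0, 0], [-3, -30, 0, 0], [0, -10, 0, 0], [0, 0, 0, 0], [0, 0, 0, 0]])

```text
time_s: 25.45
tool_pos: [521.3, -368.9, 136.1]
ee_rot: [[-0.001, 1.0, -0.001], [1.0, 0.001, 0.002], [0.002, -0.001, -1.0]]
force: [-0.2, 0.4, -0.3]
width: 46.5
```

```bash
python3 st.py w18.png b
```

```text
25.45 [ 521.3 -368.9  136.1] 46.5 [-0.2  0.4 -0.3] yaw 90.03
blue [ 627.5 -448.3   46.1   14.8] long axis 150.7 px [442. 280.] bluefrac 0.0
blue [ 462.6 -364.6   36.3   29.4] long axis 114.4 px [249. 186.] bluefrac 0.52
blue [ 548.7 -341.5   36.1   28.5] long axis 73.4 px [356. 158.] bluefrac 0.51
blue [ 689.1 -379.6  159.5    8.5] long axis 75.6 px [529. 197.] bluefrac 0.0
```

View pics/w18.png

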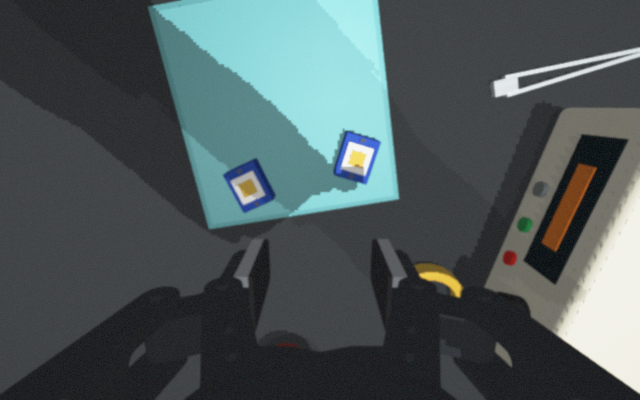

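Run:
```python
from h import *
d=get("top"); P=cloud(d)
print(onplane(d,[[448,187.5],[440,187],[457,187]],18).round())
m=(P[...,2]>40)&(P[...,2]<250)&(P[...,1]<-200)&(P[...,1]>-450)&(P[...,0]>560)&(P[...,0]<800)
Q=P[m]; print(Q.min(0),Q.max(0)); 
for y in range(-440,-200,20):
    k=abs(Q[:,1]-y)<6
    if k.sum(): print(y,Q[k][:,0].min().round(),np.percentile(Q[k][:,2],[50,95]).round())
```

```text
[[ 616. -476.   18.]
 [ 617. -445.   18.]
 [ 618. -510.   18.]]
[ 582.60639169 -449.86320223   40.29315597] [ 799.95833414 -304.07436935  241.52371563]
-440 670.0 [ 99. 104.]
-420 673.0 [ 98. 105.]
-400 678.0 [ 98. 104.]
-380 681.0 [ 97. 103.]
-360 583.0 [ 98. 104.]
-340 692.0 [ 98. 104.]
-320 697.0 [ 93. 102.]
-300 705.0 [66. 85.]
```

Call:
play_rows(targets=[[7, 7, 0, 6.7], [7, 7, 0, 6.7], [7, 7, 0, 6.7], [6, 6, 0, 6.7], [0, 0, 0, 6.7], [0, 0, 0, 6.7], [0, 0, 0, 6.7], [0, 0, 0, 6.7]], gripper=0.6)

```text
time_s: 26.22
tool_pos: [548.7, -341.0, 137.4]
ee_rot: [[-0.81, 0.587, -0.0], [0.587, 0.81, 0.0], [0.0, 0.0, -1.0]]
force: [-0.9, -0.2, 0.5]
width: 51.4
```

Call:
play_rows(targets=[[0, 0, -12, 6.7], [0, 0, -12, 6.7], [0, 0, -12, 6.4], [0, 0, 0, 0], [0, 0, 0, 0], [0, 0, 0, 0]])

```text
time_s: 26.72
tool_pos: [548.8, -342.2, 102.1]
ee_rot: [[-0.958, 0.288, 0.001], [0.288, 0.958, -0.0], [-0.001, -0.0, -1.0]]
force: [1.0, 0.2, 0.1]
width: 51.3
```

```bash
python3 st.py w19.png b
```

```text
26.7167 [ 548.8 -342.2  102.1] 51.3 [1.  0.2 0.1] yaw 163.27
blue [ 649.2 -133.1   86.7   11. ] long axis 177.8 px [632. 248.] bluefrac 0.0
blue [ 548.4 -342.1   35.9   29. ] long axis 73.2 px [321. 202.] bluefrac 0.52
blue [ 485.8 -523.7   49.7   18. ] long axis 1.3 px [ 48. 192.] bluefrac 0.0
blue [ 462.4 -365.3   36.2   28.3] long axis 114.6 px [249.  91.] bluefrac 0.5
```

View pics/w19.png

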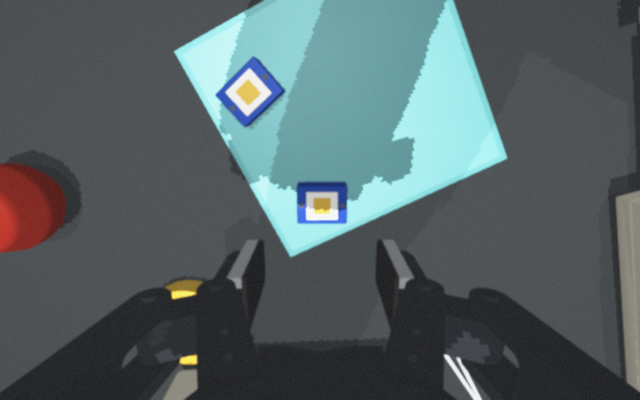

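Call:
play_rows(targets=[[-0.4, 0.2, -30, 0], [0, 0, -30, 0], [0, 0, -18, 0], [0, 0, -9, 0], [0, 0, -2, 0], [0, 0, 0, 0], [0, 0, 0, 0]])

```text
time_s: 27.35
tool_pos: [548.7, -343.3, 13.7]
ee_rot: [[-0.958, 0.286, 0.002], [0.286, 0.958, -0.001], [-0.002, -0.001, -1.0]]
force: [0.2, 0.5, -0.2]
width: 51.7
```

Call:
play_rows(targets=[[0, 0, 0, 0], [0, 0, 0, 0], [0, 0, 0, 0], [0, 0, 0, 0], [0, 0, 0, 0]], gripper=0.3)

```text
time_s: 27.77
tool_pos: [548.7, -343.2, 13.8]
ee_rot: [[-0.958, 0.285, 0.002], [0.285, 0.958, -0.001], [-0.002, -0.001, -1.0]]
force: [-0.8, 1.0, 7.4]
width: 34.6
```

Call:
play_rows(targets=[[0, 0, 8, 0], [0, 0, 25, 0], [0, 0, 40, 0], [0, 10, 40, -6.7], [0, 38, 4, -6.7], [0, 38, 0, -6.7], [0, 38, 0, -6.7], [0, 38, 0, -6.7]])

```text
time_s: 28.43
tool_pos: [547.9, -179.4, 130.6]
ee_rot: [[-0.637, 0.771, 0.002], [0.771, 0.637, -0.001], [-0.002, 0.001, -1.0]]
force: [1.1, 0.5, -0.2]
width: 34.4
```

Call:
play_rows(targets=[[0, 38, 0, -6.7], [0, 38, 0, -6.7], [-3, 38, 0, -6.7], [-2, 38, 0, -6.7], [0, 38, 0, -6.7], [0, 2, 0, -6.3], [0, 0, 0, 0], [0, 0, 0, 0]])

```text
time_s: 29.1
tool_pos: [543.2, 10.3, 130.0]
ee_rot: [[-0.009, 1.0, 0.001], [1.0, 0.009, -0.0], [-0.0, 0.001, -1.0]]
force: [1.4, -0.2, -0.1]
width: 34.7
```

```bash
python3 st.py w20.png i
```

```text
29.1 [543.2  10.3 130. ] 34.7 [ 1.4 -0.2 -0.1] yaw 90.53
in hand tool-x,y lo [-14.6 -16.6] hi [13.3 16.9] mid [-0.61  0.15] top rel tcp 6.5
```

View pics/w20.png

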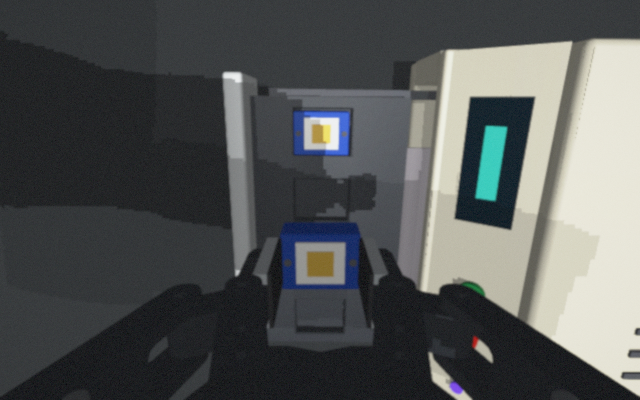

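Call:
play_rows(targets=[[0, 1.5, -30, -0.4], [0, 0, -25, 0], [0, 0, -11, 0], [0, 0, 0, 0], [0, 0, 0, 0], [0, 0, 0, 0]])

```text
time_s: 29.65
tool_pos: [543.7, 11.0, 64.3]
ee_rot: [[0.001, 1.0, 0.001], [1.0, -0.001, -0.0], [-0.0, 0.001, -1.0]]
force: [1.0, -0.0, 0.8]
width: 34.2
```

```bash
python3 st.py w21.png i
```

```text
29.65 [543.7  11.   64.3] 34.2 [ 1.  -0.   0.8] yaw 89.91
in hand tool-x,y lo [-14.6 -16.6] hi [13.3 16.9] mid [-0.63  0.14] top rel tcp 6.5
```

Call:
play_rows(targets=[[-0.4, 1.7, 0, 0], [0, 0, -3, 0], [0, 0, -3, 0], [0, 0, -2, 0], [0, 0, 0, 0], [0, 0, 0, 0]])

```text
time_s: 30.2
tool_pos: [542.8, 13.5, 55.2]
ee_rot: [[0.002, 1.0, 0.0], [1.0, -0.002, 0.0], [0.0, 0.0, -1.0]]
force: [0.9, 0.1, -1.0]
width: 34.7
```

Call:
play_rows(targets=[[0.2, -0.3, -2, 0], [0, 0, -1.5, 0], [0, 0, -1, 0], [0, 0, -1, 0], [0, 0, 0, 0]])

```text
time_s: 30.62
tool_pos: [542.9, 13.2, 49.9]
ee_rot: [[0.002, 1.0, 0.0], [1.0, -0.002, -0.0], [-0.0, 0.0, -1.0]]
force: [2.1, -0.2, 2.4]
width: 34.1
```

Call:
play_rows(targets=[[0, 0, -0.5, 0], [0, 0, -0.5, 0], [0, 0, 0, 0]])

```text
time_s: 30.87
tool_pos: [543.2, 13.2, 49.7]
ee_rot: [[0.002, 1.0, 0.001], [1.0, -0.002, -0.0], [-0.0, 0.001, -1.0]]
force: [-3.0, 1.2, 19.1]
width: 34.6
```

Seated (the 19 N up means floor contact). I release, then go to the last blue block at (462.4,-365.3), whose long axis is at 114.5°, so tool yaw 24.5.

Call:
play_rows(targets=[[0, 0, 1, 0], [0, 0, 0, 0], [0, 0, 4, 0], [0, 0, 20, 0], [0, -10, 35, 0], [0, -30, 30, 0], [0, 0, 0, 0], [0, 0, 0, 0]], gripper=0.55)

```text
time_s: 31.53
tool_pos: [543.6, -27.3, 139.5]
ee_rot: [[0.004, 1.0, 0.003], [1.0, -0.004, -0.001], [-0.001, 0.003, -1.0]]
force: [0.4, -0.1, -0.8]
width: 46.9
```

```bash
python3 st.py w22.png; python3 -c "
from blobs import *
done(get('wrist'))"
```

```text
31.5333 [543.6 -27.3 139.5] 46.9 [ 0.4 -0.1 -0.8] yaw 89.8
blk [542.3  12.3  27.1  35.8  89.8] px [319. 148.] z 57.2
blk [542.6  59.9  27.1  35.9  89.8] px [321.  73.] z 57.2
```

View pics/w22.png

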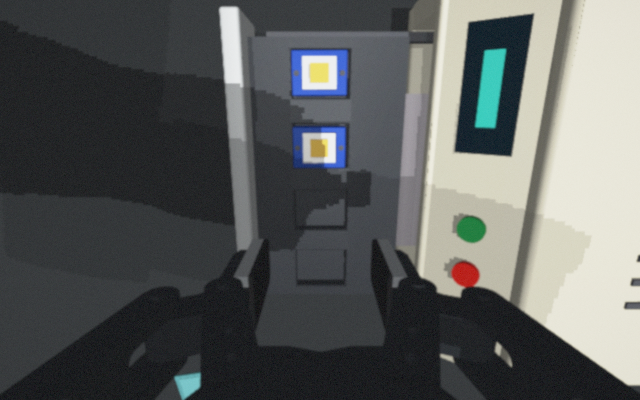

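Call:
play_rows(targets=[[-6, -34, 0, -6.5], [-8, -34, 0, -6.5], [-8, -34, 0, -6.5], [-8, -34, 0, -6.5], [-8, -34, 0, -6.5], [-8, -34, 0, -6.5], [-9, -34, 0, -6.5], [-9, -34, 0, -6.5]], gripper=0.6)

```text
time_s: 32.3
tool_pos: [477.9, -298.6, 136.9]
ee_rot: [[0.792, 0.61, -0.002], [0.611, -0.792, 0.002], [-0.0, -0.002, -1.0]]
force: [1.4, -0.3, 1.8]
width: 51.4
```

Call:
play_rows(targets=[[-9, -34, -12, -6.5], [-8, -32, -12, -6.5], [0, 0, -12, 0], [0, 0, 0, 0], [0, 0, 0, 0], [0, 0, 0, 0]])

```text
time_s: 32.8
tool_pos: [462.1, -363.0, 102.2]
ee_rot: [[0.906, 0.423, -0.001], [0.423, -0.906, 0.001], [-0.0, -0.001, -1.0]]
force: [-0.5, -0.2, -0.2]
width: 50.9
```

```bash
python3 st.py w23.png b
```

```text
32.8 [ 462.1 -363.   102.2] 50.9 [-0.5 -0.2 -0.2] yaw 25.01
blue [ 493.9 -523.7   46.7   14.9] long axis 164.2 px [535. 252.] bluefrac 0.0
blue [ 463.1 -364.9   35.4   29.1] long axis 114.1 px [322. 202.] bluefrac 0.53
blue [ 616.3 -474.3   70.5   67.1] long axis 114.8 px [581.  60.] bluefrac 0.0
```

View pics/w23.png

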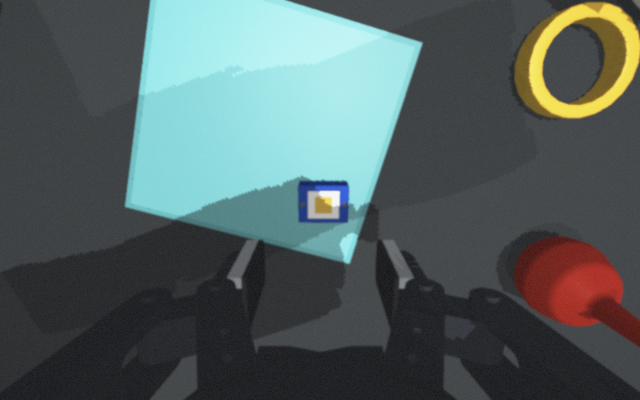

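Call:
play_rows(targets=[[0.7, -1.2, -30, -0.6], [0, 0, -30, 0], [0, 0, -18, 0], [0, 0, -9, 0], [0, 0, -2.5, 0], [0, 0, 0, 0], [0, 0, 0, 0]])

```text
time_s: 33.43
tool_pos: [463.2, -365.8, 14.0]
ee_rot: [[0.911, 0.412, 0.001], [0.412, -0.911, -0.001], [0.001, 0.002, -1.0]]
force: [-0.1, -0.7, 0.8]
width: 51.1
```

Call:
play_rows(targets=[[0, 0, 0, 0], [0, 0, 0, 0], [0, 0, 0, 0], [0, 0, 0, 0], [0, 0, 0, 0]], gripper=0.3)

```text
time_s: 33.85
tool_pos: [463.2, -365.9, 14.2]
ee_rot: [[0.911, 0.412, 0.002], [0.412, -0.911, -0.001], [0.001, 0.002, -1.0]]
force: [0.1, 1.4, 8.7]
width: 34.4
```

Call:
play_rows(targets=[[0, 0, 8, 0], [0, 0, 25, 0], [0, 0, 40, 0], [5, 10, 40, 6.5], [8, 34, 4, 6.5], [8, 35, 0, 6.5], [9, 35, 0, 6.5], [9, 35, 0, 6.5]])

```text
time_s: 34.52
tool_pos: [501.7, -215.2, 131.0]
ee_rot: [[0.543, 0.839, 0.001], [0.839, -0.543, -0.001], [0.0, 0.002, -1.0]]
force: [0.4, -0.5, -0.7]
width: 34.4
```

Call:
play_rows(targets=[[9, 35, 0, 6.5], [9, 35, 0, 6.5], [9, 35, 0, 6.5], [9, 35, 0, 6.5], [5, 35, 0, 6.5], [0, 5, 0, 0.6], [0, 0, 0, 0], [0, 0, 0, 0]])

```text
time_s: 35.18
tool_pos: [542.6, -36.7, 130.4]
ee_rot: [[0.003, 1.0, 0.001], [1.0, -0.003, -0.0], [-0.0, 0.001, -1.0]]
force: [0.1, -1.7, -0.7]
width: 34.3
```

```bash
python3 st.py w24.png i
```

```text
35.1833 [542.6 -36.7 130.4] 34.3 [ 0.1 -1.7 -0.7] yaw 89.85
in hand tool-x,y lo [-13.7 -16.6] hi [14.1 16.9] mid [0.2  0.13] top rel tcp 6.1
```

View pics/w24.png

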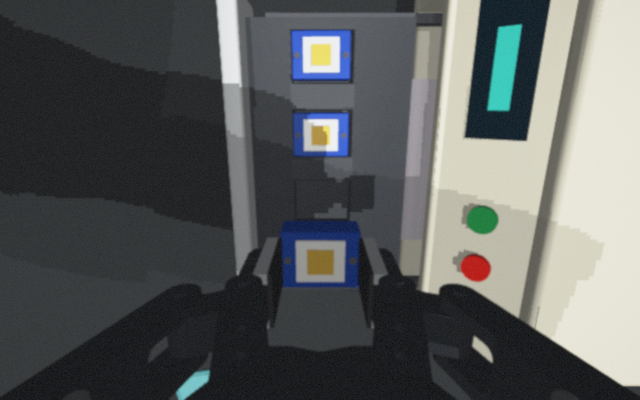

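Call:
play_rows(targets=[[0.4, 0.4, -30, 0], [0, 0, -25, 0], [0, 0, -12, 0], [0, 0, 0, 0], [0, 0, 0, 0], [0, 0, 0, 0]])

```text
time_s: 35.73
tool_pos: [543.5, -37.0, 63.8]
ee_rot: [[0.003, 1.0, 0.001], [1.0, -0.003, -0.0], [-0.0, 0.001, -1.0]]
force: [0.3, -0.7, -0.1]
width: 34.3
```

Call:
play_rows(targets=[[-0.3, 1, 0, 0], [0, 0, -3, 0], [0, 0, -3, 0], [0, 0, -2, 0], [0, 0, 0, 0], [0, 0, 0, 0]])

```text
time_s: 36.23
tool_pos: [542.8, -35.0, 54.7]
ee_rot: [[0.002, 1.0, 0.0], [1.0, -0.002, 0.0], [0.0, 0.0, -1.0]]
force: [1.3, 0.3, -0.8]
width: 34.5
```

Call:
play_rows(targets=[[0.3, -0.7, -1.5, 0], [0, 0, -1.5, 0], [0, 0, -1, 0], [0, 0, 0, 0]])

```text
time_s: 36.57
tool_pos: [542.9, -35.8, 50.5]
ee_rot: [[0.002, 1.0, -0.0], [1.0, -0.002, 0.0], [0.0, -0.0, -1.0]]
force: [0.6, 0.4, -0.2]
width: 33.9
```

Call:
play_rows(targets=[[0, 0, -0.7, 0], [0, 0, -0.5, 0], [0, 0, 0, 0]])

```text
time_s: 36.82
tool_pos: [543.0, -35.8, 50.1]
ee_rot: [[0.002, 1.0, 0.001], [1.0, -0.002, -0.0], [-0.0, 0.001, -1.0]]
force: [-2.9, 0.2, 10.5]
width: 34.2
```

Call:
play_rows(targets=[[0, 0, 0.5, 0], [0, 0, 0, 0], [0, 0, 4, 0], [0, 0, 20, 0], [0, -15, 35, 0], [0, -35, 40, 0], [0, 0, 35, 0], [0, 0, 0, 0]], gripper=0.55)

```text
time_s: 37.48
tool_pos: [545.1, -79.8, 181.5]
ee_rot: [[0.003, 1.0, 0.008], [1.0, -0.003, -0.002], [-0.002, 0.008, -1.0]]
force: [0.1, 0.6, 0.6]
width: 47.3
```

```bash
python3 st.py w25.png; python3 -c "
from blobs import *
done(get('wrist'))"
```

```text
37.4833 [545.1 -79.8 181.5] 47.3 [0.1 0.6 0.6] yaw 89.81
blk [541.9 -35.7  27.4  35.8  89.8] px [317. 135.] z 57.1
blk [542.1  11.9  27.6  35.8  89.8] px [316.  70.] z 57.1
blk [542.4  52.6  14.8  35.5  89.9] px [317.  11.] z 57.1
```

View pics/w25.png

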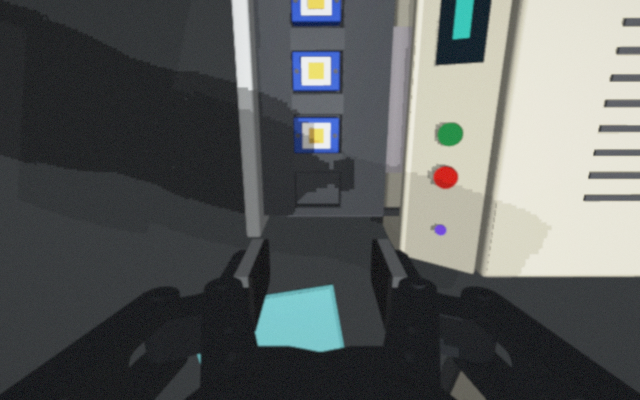

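Call:
play_rows(targets=[[-30, 17, 0, 0], [-35, 17, 0, 0], [-35, 17, 0, 0], [-10, 17, -20, 0], [0, 0, -35, 0], [0, 0, -40, 0], [0, 0, -35, 0], [0, 0, -18, 0]], gripper=0)

```text
time_s: 38.25
tool_pos: [430.0, -9.2, 23.6]
ee_rot: [[0.001, 1.0, -0.005], [1.0, -0.001, 0.001], [0.001, -0.005, -1.0]]
force: [-0.8, -0.6, 0.1]
width: 0.1
```

Call:
play_rows(targets=[[0, 0, 0, 0], [0, 0, 0, 0]])

```text
time_s: 38.42
tool_pos: [431.7, -9.7, 26.7]
ee_rot: [[0.001, 1.0, -0.003], [1.0, -0.001, 0.001], [0.001, -0.003, -1.0]]
force: [0.3, 0.5, 0.2]
width: 0.2
```

Call:
play_rows(targets=[[15, -1, 7, 0], [12, -1, 0, 0], [6, 0, 0, 0], [4, 0, 0, 0], [4, 0, 0, 0], [5, 0, 0, 0], [6, 0, 0, 0], [7, 0, 0, 0]])

```text
time_s: 39.08
tool_pos: [490.8, -12.0, 34.5]
ee_rot: [[0.002, 1.0, -0.002], [1.0, -0.002, -0.0], [-0.0, -0.002, -1.0]]
force: [-6.0, -0.9, 4.6]
width: -0.3
```

Call:
play_rows(targets=[[7, 0, 0, 0], [7, 0, 0, 0], [7, 0, 0, 0], [7, 0, 0, 0], [7, 0, 0, 0], [7, 0, 0, 0], [7, 0, 0, 0], [7, 0, 0, 0]])

```text
time_s: 39.75
tool_pos: [546.7, -12.2, 34.4]
ee_rot: [[0.002, 1.0, -0.002], [1.0, -0.002, -0.0], [-0.0, -0.002, -1.0]]
force: [-7.0, -1.5, 5.8]
width: 0.3
```

Call:
play_rows(targets=[[7, 0, 0, 0], [7, 0, 0, 0], [6, 0, 0, 0], [5, 0, 0, 0], [4, 0, 0, 0], [2, 0, 0, 0], [1, 0, 0, 0], [0, 0, 0, 0]])

```text
time_s: 40.42
tool_pos: [579.3, -12.2, 34.4]
ee_rot: [[0.002, 1.0, -0.001], [1.0, -0.002, -0.0], [-0.0, -0.001, -1.0]]
force: [-4.2, -2.3, 0.7]
width: -0.4
```

Call:
play_rows(targets=[[2, 0, 0, 0], [2, 0, 0, 0], [1, 0, 0, 0], [1, 0, 0, 0], [0, 0, 0, 0], [0, 0, 0, 0]])

```text
time_s: 40.92
tool_pos: [584.2, -12.2, 34.3]
ee_rot: [[0.002, 1.0, -0.003], [1.0, -0.002, -0.0], [-0.0, -0.003, -1.0]]
force: [-11.2, -2.0, 6.5]
width: -0.0
```

Call:
play_rows(targets=[[0.8, 0, 0, 0], [0, 0, 0, 0], [0, 0, 0, 0]])

```text
time_s: 41.17
tool_pos: [584.3, -12.2, 34.3]
ee_rot: [[0.002, 1.0, -0.004], [1.0, -0.002, -0.0], [-0.0, -0.004, -1.0]]
force: [-14.3, -2.4, 9.1]
width: -0.1
```

Call:
play_rows(targets=[[-3, 0, 0, 0], [-10, 0, 0, 0], [-30, 0, 0, 0], [-40, 0, 0, 0], [-40, 0, 20, 0], [-20, 0, 35, 0], [0, 0, 35, 0], [0, 0, 35, 0]])

```text
time_s: 41.83
tool_pos: [444.8, -11.9, 159.9]
ee_rot: [[0.002, 1.0, 0.0], [1.0, -0.002, 0.0], [0.0, 0.0, -1.0]]
force: [0.6, -0.7, 0.0]
width: 0.1
```

Call:
play_rows(targets=[[0, -40, 0, 0], [0, -40, 0, 0], [0, -40, 0, 0], [0, -40, 0, 0], [0, -40, 0, 0], [0, -40, 0, 0], [0, 0, 0, 0], [0, 0, 0, 0]])

```text
time_s: 42.5
tool_pos: [446.3, -253.9, 157.8]
ee_rot: [[0.005, 1.0, 0.0], [1.0, -0.005, 0.0], [0.0, 0.0, -1.0]]
force: [-0.7, 0.3, 0.3]
width: -0.0
```

Run:
```python
from h import *
s=arm.observe(); print(s["time_s"],s["tool_pos"],s["force"]); d=get("top"); P=cloud(d)
im=d["img"]
cv2.imwrite("pics/t4.png",cv2.resize(cv2.cvtColor(im[95:255,200:480],cv2.COLOR_RGB2BGR),None,fx=2.8,fy=2.8,interpolation=cv2.INTER_CUBIC))
get("scene","s4.png")
for r in range(180,205,3): print(r,[np.round(P[r,c],0).tolist() for c in(306,328)])
```

```text
42.5 [ 446.30997101 -253.88308349  157.80938452] [-0.7196868   0.26997391  0.2669004 ]
180 [[622.0, 67.0, 87.0], [621.0, -14.0, 92.0]]
183 [[612.0, 67.0, 82.0], [614.0, -14.0, 75.0]]
186 [[610.0, 68.0, 45.0], [610.0, -15.0, 48.0]]
189 [[593.0, 68.0, 64.0], [594.0, -14.0, 65.0]]
192 [[590.0, 68.0, 31.0], [588.0, -15.0, 40.0]]
195 [[584.0, 69.0, 6.0], [585.0, -16.0, 2.0]]
198 [[573.0, 69.0, 1.0], [573.0, -16.0, 3.0]]
201 [[561.0, 69.0, 2.0], [563.0, -16.0, -6.0]]
204 [[548.0, 68.0, 10.0], [550.0, -16.0, 3.0]]
```

View pics/t4.png

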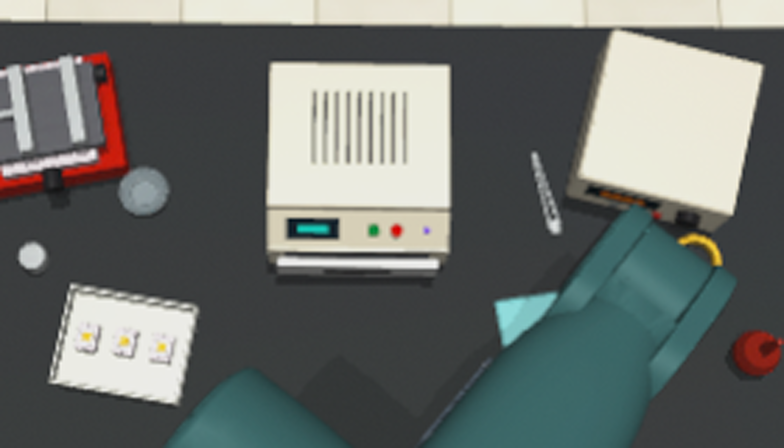

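View pics/s4.png

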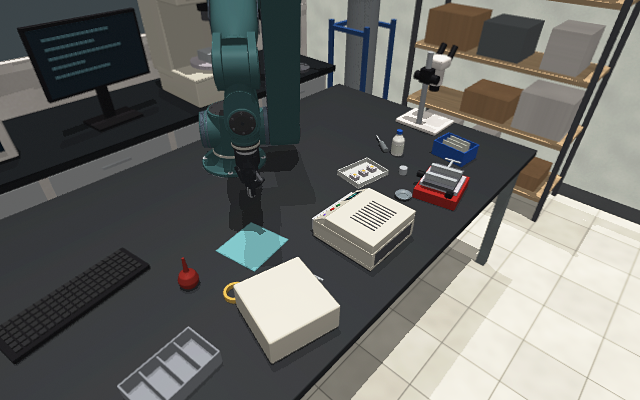

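The drawer is shut with its panel in the starting position, the mat is empty, and three metal blocks lie in the tray. I wait one more second and recheck before handing in.

Call:
play_rows(targets=[[0, 0, 0, 0], [0, 0, 0, 0], [0, 0, 0, 0], [0, 0, 0, 0], [0, 0, 0, 0], [0, 0, 0, 0], [0, 0, 0, 0], [0, 0, 0, 0]])

```text
time_s: 43.27
tool_pos: [446.5, -252.2, 158.0]
ee_rot: [[0.002, 1.0, -0.0], [1.0, -0.002, -0.0], [-0.0, -0.0, -1.0]]
force: [-0.4, -0.1, 0.3]
width: -0.1
```

Run:
```python
from h import *
d=get("top"); P=cloud(d)
m=(abs(P[...,2]-66)<8)&(P[...,0]>450)&(P[...,0]<605)&(abs(P[...,1]+10)<100)
print(np.percentile(P[m][:,0],[1,50,99]))
v,u=np.nonzero((np.arange(400)[:,None]>190)&(np.arange(400)[:,None]<250)&(P[...,2]>14)&(P[...,2]<34)&(abs(P[...,0]-491)<45)&(abs(P[...,1]-300)<70))
print("tray blocks z",np.percentile(P[v,u,2],[5,50,95]))
print(arm.hand_in())
```

```text
[587.7232043  593.32699865 602.01539473]
tray blocks z [16.54784673 22.72769569 29.42843039]
the job is handed in; nothing more can be done
None
```

The batch is changed and the job is handed in at about 43 s of the 210 s limit. I popped the drawer, put the three finished blocks flat and right side up in the white tray, and seated the three blue blocks in pockets 1–3. Pocket 4 was empty from the start and stays empty. Then I pressed the drawer to its stop at about 14 N and let go.

- **Knocked block:** one blue block had moved about 45 mm on the mat before I reached it, so I measured it again and picked it up from its new place.
- **Seating:** the last wrist picture before closing showed all three blue blocks flat and square, with their tops at 57 mm and within 1 mm of the pocket middles. Pocket 1 was only partly in that frame, but an earlier view showed it fully seated.
- **Drawer:** about 2 s after release the panel was still in its starting position, so it stays shut by itself.
- **Tray and mat:** the top view showed three metal blocks lying in the tray and nothing left on the part of the mat in view. The scene view showed the whole mat empty.
- **Other things on the bench:** I saw nothing else moved in the pictures, but I did not measure those items individually.

No check failed. Two readings differed slightly from what I expected: pressing the drawer also showed up to 16 N of upward force, and the gripper read about 34.5 mm on the 36 mm blocks.

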